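# Stack and close up tins in the strapping jig

## Task

Make up a column of tins in the strapping jig. Turn the handwheel until the jaw's pointer stands at the loading line (the long line nearer the handwheel), then stack every blue nail tin on the bed, lid up, squarely one on another between fence and jaw, lengthwise and flush with the sides of the bed, and lay the cap board flat, grooves up, squarely on the topmost tin. Then turn the handwheel back until the pointer stands at the holding line (the long line nearer the fence), leave the column square and standing free of the gripper, and do not disturb the bottle or the pliers.

Things in the scene. Friction and masses are not known exactly. Their poses are not given: they have to be found in the camera images.
- jig: Fixed jig: steel base 120 x 360 x 12 mm (y -145 to 215), two wooden bed strips (72 mm wide over both, top at z 32 mm), grey fence plate at the -y end (inner face y = -120 mm, top z 140 mm), gearbox and handwheel at the +y end. Origin on the underside, z up, y along the slide from fence to handwheel (robot's left), x across, away from the robot. Scale strip along the robot's side of the bed.
- bed (a point): Middle of the place for the column, on the top of the bed strips (jig x = 0, y = -62.5 mm, z = 32 mm): 57.5 mm from the fence; axes as the jig's.
- load_line (a point): The long line on the scale nearer the handwheel (jig y = 31 mm); axes as the jig's. Pointer here: 145 mm clear between fence and jaw.
- hold_line (a point): The long line on the scale nearer the fence (jig y = 1 mm); axes as the jig's. Pointer here: 115 mm clear between fence and jaw, 6 mm more than a tin's length.
- pointer (a point): Tip of the steel pointer that rides on the jaw over the scale, 6 mm behind the jaw's face (towards the handwheel). The jaw is an aluminium plate 66 mm wide, from 34 to 140 mm above the bench.
- jaw (a joint): Slide position of the jaw in m, growing towards the handwheel (opening): 0.095 at the loading line, 0.065 at the holding line, range 0 to 0.105. It starts between 0.015 and 0.04. Only the handwheel moves it.
- handwheel (a joint): Angle of the handwheel in rad, counter-clockwise from above positive, range 0 to 33 (several turns). 20 mm of jaw travel a turn: counter-clockwise opens, clockwise closes. Stiff enough to stay where it is left (about 0.1 N m, 2 to 3 N at the knob).
- wheel_axis (a point): Point on the handwheel's vertical axis, 82 mm above the bench, jig y = 175 mm; the steel wheel is 102 mm across, its rim's top 82 mm above the bench.
- knob_mid (a point): Centre of the handwheel's upright black crank knob, 108 mm above the bench, 45 mm from the wheel's axis. The knob is a round grip 22 mm in diameter, from 86 to 126 mm above the bench, and spins freely on its pin, so a gripper need not turn with the wheel.
- tin_a: Closed blue hinged nail tin, 71 x 109 x 30 mm, 0.2 to 0.3 kg, lid fixed shut; origin at the centre of its underside, x across the short side (grasp across it: 69 mm over the lid, 67 mm over the body), y along, z up. Stacked tins stand 29 mm apart. One of two to four alike; may be absent.
- tin_b: Closed blue hinged nail tin, 71 x 109 x 30 mm, 0.2 to 0.3 kg, lid fixed shut; origin at the centre of its underside, x across the short side (grasp across it: 69 mm over the lid, 67 mm over the body), y along, z up. Stacked tins stand 29 mm apart. One of two to four alike; may be absent.
- tin_c: Closed blue hinged nail tin, 71 x 109 x 30 mm, 0.2 to 0.3 kg, lid fixed shut; origin at the centre of its underside, x across the short side (grasp across it: 69 mm over the lid, 67 mm over the body), y along, z up. Stacked tins stand 29 mm apart. One of two to four alike; may be absent.
- tin_d: Closed blue hinged nail tin, 71 x 109 x 30 mm, 0.2 to 0.3 kg, lid fixed shut; origin at the centre of its underside, x across the short side (grasp across it: 69 mm over the lid, 67 mm over the body), y along, z up. Stacked tins stand 29 mm apart. One of two to four alike; may be absent.
- cap_board: Plywood cap board 66 x 104 x 19 mm with two darker strap grooves (3 mm deep) across its top; origin at the centre of its underside, x across the short side (66 mm, grasp here), y along, z up.
- bottle: Empty clear bottle with green top, 86 mm across, 148 mm tall, a bystander; origin at the centre of its underside.
- pliers: Pliers with red handles, 56 x 171 x 12 mm, lying flat, a bystander; origin at the centre of its underside.
Mind the look-alikes: they are no part of the job. Leave any green or turquoise look-alike of the tin_d alone.

How it is judged:
By the outcome, as a careful person would: the job done as asked, in the order asked, and still so for the second after the job is handed in, with the robot touching nothing.
Of tin_a, tin_b, tin_c, tin_d only 2 to 4 are there at a start; the rules pass over those that are not, and their reading is None.
At some moment in a run one of tin_a, tin_b, tin_c, tin_d may be knocked a few centimetres aside while the robot is not near it.
It also fails if it takes over 210 s, if anything falls off the work surface, if the arm or the gripper's body presses on something with over 40 N, if the wrist force passes 120 N, or if a joint passes its speed limit or range.

## Robot

A 7-joint arm with a two-finger parallel gripper is mounted at the origin on a cart in front of the work surface, level with it; the furniture and walls round the work are solid. World frame = base frame: x ahead of the robot, y to its left, z up, the work surface at z = 0. Lengths are in m, angles in rad, forces in N, time in s.
With the tool pointing down it reaches from about 0.4 to 0.85 m from the base axis. Payload 4.4 kg.
Tool frame: the origin (TCP) lies midway between the tips of the shut fingers; the grasp point (between the pads) lies behind it (ctrl.grip_point_offset is the z of the grasp point in the tool frame, in m); z points along the fingers, y is the line along which they close (so a half turn about z gives the same grasp; the last joint's range is limited). The gripper opens to 94 mm and grips with 3 to 60 N. Pads are 16 mm wide; open, the fingers measure 119 mm over their backs; the gripper's body (75 mm by 177 mm) begins 78 mm behind the grasp point.
Start: joints at [1.242, 0.628, 0.038, 1.517, -0.027, 0.996, -0.02], TCP at [0.169, -0.628, 0.179] pointing down, gripper open.
Joint ranges: [-3.06, 3.06], [-0.37, 2.12], [-1.25, 1.32], [0.18, 2.47], [-1.1, 4.24], [0.23, 1.98], [-2.94, 2.94]. Speed limits (rad/s): [2.57, 2.57, 3.14, 3.14, 3.14, 3.14, 3.14].

## Interface

Orientations are given as a rotation vector (axis times angle).
In Python, from station import ctrl gives the robot as it stands.
- The arm moves only by the tool step_arm, never from a script. Its argument "plan" is a list of rows, each an object of numbers: "wx", "wy", "wz": the turn, a rotation vector about the tool's x, y, z in rad; "tx", "ty", "tz": the shift along the tool's x, y, z in cm; "claw": the opening, from -1 (shut) to 1 (fully open). A call has 1 to 10 rows; each row is the pose to reach, as a shift and turn from the pose commanded when the call began, along the tool's axes at that moment; what a row does not reach only later rows make up. A row lasts 1/10 s, in which the tool goes at most 50 mm and 8.59 degrees, less where a joint would pass 70% of its speed; a pose out of reach is approached as far as the arm can. A call with a gripper value outside its range is refused whole. The fingers move at their own pace and stop on an object; "force" is the grip in N (left out, the last holds). Time passes only in rows, so rows that repeat a pose let the fingers close. It gives the time, the measured TCP pose, the force, the opening and the grip force at its end, in the units of the state.
- ctrl.sense(): the state, without advancing time (a new reading comes with each control period).
- ctrl.camera(name): name is "scene" or "top"; returns the picture (400x640x3 uint8, red, green, blue); there is no depth.
- ctrl.camera_model(name): a dict with "fx", "fy", "cx", "cy" (pixels), "xyz" and "orientation" of the camera in the world. Camera axes: x right, y down, z forward; pixel columns grow to the right and rows downward; lengths in m; the calibration is good to about 2 mm. A picture is of the moment at which its call begins. camera_model takes no time and is no camera call.
- ctrl.job_done(): hands the job in; it is judged then, once.
The state is a dict: "time": time; "joint_pos": joint angles; "joint_velocities": joint speeds; "effort": joint torques, N m; "tcp_pos": TCP position; "tool_rot": TCP orientation; "force": force on the tool from outside, world axes, zero at the start; "wrist_torque": the same for the moment, N m; "gripper_width": finger opening in m; "finger_force": force on a finger pad.
Only numpy, scipy, OpenCV 4.12 (cv2) and the standard library are available. Lean on these libraries where they do the work, as an engineer would, in place of code of your own. Each camera call takes 0.05 s, during which the arm holds its last target. There are 200 camera calls.

## Working session

There is one attempt and no reset: what is moved stays moved. The work goes in short steps, Python scripts to look and compute and a tool call to move; the robot and the scene stay as the last step left them, time stands still between calls to the robot, and variables do not carry over. Pictures are saved under pics/ and viewed, at most 14 in all, crops included, and the job is handed in when it is done.

Besides the shell and the picture viewer there is one more tool, called by a JSON object that holds its "name" and its "arguments". step_arm: Moves the arm, as the interface text tells. Its arguments: {"type":"object","properties":{"plan":{"type":"array"},"force":{"type":"number"}},"required":["plan"]}

```bash
ls; mkdir -p pics; python3 - <<'E'
from station import ctrl
import cv2,numpy as np
for n in("scene","top"):
    im=ctrl.camera(n);cv2.imwrite(f"pics/{n}0.png",im[:,:,::-1]);print(n,ctrl.camera_model(n))
s=ctrl.sense();print(s,ctrl.grip_point_offset)
E
```

```text
pics
scene {'fx': 458.25086796053574, 'fy': 458.25086796053574, 'cx': 321.6292941094422, 'cy': 199.46408757219913, 'xyz': array([-0.53543196,  0.55670926,  0.64483673]), 'orientation': array([-1.19841871,  1.87857542, -1.23877606])}
top {'fx': 508.80361675592684, 'fy': 508.80361675592684, 'cx': 319.02534229980864, 'cy': 191.56514776330297, 'xyz': array([ 0.33393908, -0.01823579,  1.5712788 ]), 'orientation': array([-2.10816168,  2.14810872, -0.14107105])}
{'time': 0.1, 'joint_pos': array([ 1.24219905,  0.62923876,  0.03843365,  1.51820733, -0.0269765 ,
        0.99629766, -0.02000303]), 'joint_velocities': array([ 8.95461903e-04, -1.53046450e-03, -1.73185792e-04, -7.04500005e-04,
        3.58534164e-04,  8.18518605e-05,  1.60081863e-03]), 'effort': array([ 3.05331974e-03, -5.50785398e+01,  1.14725132e+00, -1.87116194e+01,
       -5.22516947e-02,  1.92290690e-02,  8.49066259e-05]), 'tcp_pos': array([ 0.16872982, -0.62708677,  0.17807496]), 'tool_rot': array([-3.11290512e+00, -4.11433788e-01,  3.78530543e-04]), 'force': array([ 0.59743171, -0.63285102,  0.5748862 ]), 'wrist_torque': array([ 0.01920749,  0.04837025, -0.01074736]), 'finger_force': 0.0, 'gripper_width': 0.09412573316818935} -0.0188
```

View pics/scene0.png

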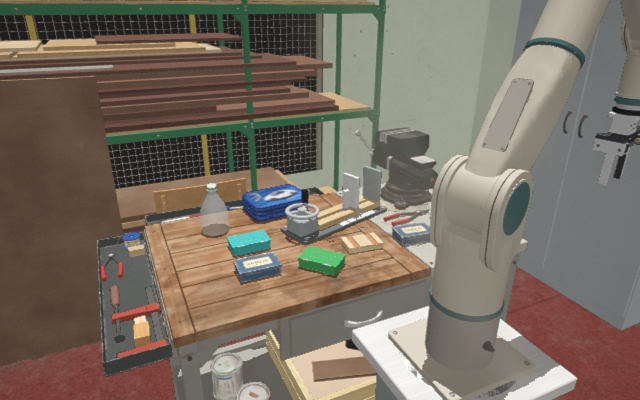

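View pics/top0.png

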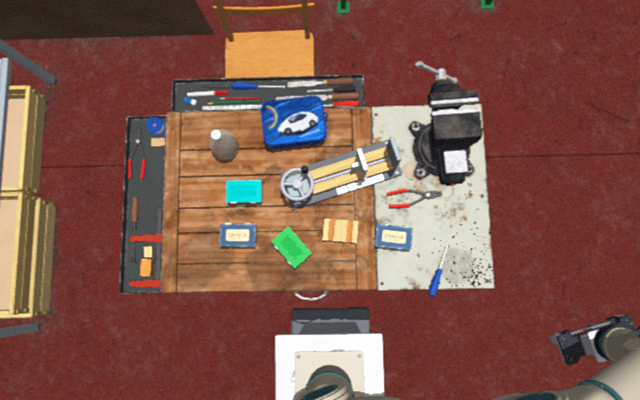

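```bash
cat > h.py <<'E'
from station import ctrl
import cv2,numpy as np
from scipy.spatial.transform import Rotation as R
def ray(n,uv,z):
    m=ctrl.camera_model(n);uv=np.atleast_2d(np.asarray(uv,float))
    d=np.c_[(uv[:,0]-m["cx"])/m["fx"],(uv[:,1]-m["cy"])/m["fy"],np.ones(len(uv))]
    d=R.from_rotvec(m["orientation"]).apply(d);c=m["xyz"]
    return c+d*((z-c[2])/d[:,2])[:,None]
def pix(n,p):
    m=ctrl.camera_model(n);q=R.from_rotvec(m["orientation"]).inv().apply(np.atleast_2d(p)-m["xyz"])
    return np.c_[m["fx"]*q[:,0]/q[:,2]+m["cx"],m["fy"]*q[:,1]/q[:,2]+m["cy"]]
def blobs(n,mask,z,amin=60):
    cs,_=cv2.findContours(mask.astype(np.uint8),cv2.RETR_EXTERNAL,cv2.CHAIN_APPROX_NONE);out=[]
    for c in cs:
        if cv2.contourArea(c)<amin: continue
        w=ray(n,c[:,0,:],z)[:,:2]
        r=cv2.minAreaRect((w*1000).astype(np.float32))
        b=cv2.boxPoints(r);e=[b[1]-b[0],b[2]-b[1]];l=max(e,key=np.linalg.norm)
        out.append((c[:,0].mean(0).round(),np.round(r[0],1),np.round(sorted(r[1]),1),round(np.degrees(np.arctan2(l[1],l[0]))%180,1)))
    return out
E
python3 - <<'E'
from h import *
im=cv2.imread("pics/top0.png");h=cv2.cvtColor(im,cv2.COLOR_BGR2HSV)
H,S,V=cv2.split(h)
roi=np.zeros(H.shape,bool);roi[80:295,160:495]=1
navy=roi&(H>98)&(H<125)&(S>80)&(V<190)
print("navy",*blobs("top",navy,.03),sep="\n")
lab=roi&(S<70)&(V>190)
print("white",*blobs("top",lab,.03,20),sep="\n")
wood=roi&(H>10)&(H<28)&(S>60)&(V>195)
print("wood",*blobs("top",wood,.019,30),sep="\n")
print("red",*blobs("top",roi&((H<6)|(H>174))&(S>150)&(V>120),.01,20),sep="\n")
c=im[135:215,270:410];cv2.imwrite("pics/jig.png",cv2.resize(c,None,fx=5.7,fy=5.7,interpolation=cv2.INTER_CUBIC))
t=[im[215:260,x:x+60] for x in(205,310,365)]
cv2.imwrite("pics/tins.png",cv2.resize(np.hstack(t),None,fx=4.4,fy=4.4,interpolation=cv2.INTER_CUBIC))
E
```

```text
navy
(array([237., 235.]), array([450., 268.]), array([ 60.8, 106.3]), np.float32(88.9))
(array([393., 236.]), array([ 436.6, -204.3]), array([ 65.7, 104.6]), np.float32(82.6))
(array([296., 126.]), array([802.4,  92.2]), array([158.2, 202.4]), np.float32(95.7))
(array([244.,  85.]), array([925.4, 251.2]), array([23.4, 83.4]), np.float32(88.5))
white
(array([394., 236.]), array([ 437.1, -204.5]), array([35.4, 70.9]), np.float32(83.2))
(array([237., 235.]), array([451.5, 269.6]), array([33.4, 68. ]), np.float32(88.9))
(array([360., 184.]), array([ 603.4, -106.5]), array([ 28.5, 152.8]), np.float32(107.4))
(array([308., 180.]), array([601.6,  29.7]), array([ 97.5, 211.1]), np.float32(86.4))
(array([354., 164.]), array([662.4, -91.5]), array([12.6, 18.6]), np.float32(88.7))
(array([455., 161.]), array([ 664.6, -402.9]), array([64.9, 65.5]), np.float32(2.6))
(array([368., 160.]), array([ 671.9, -132.3]), array([55.7, 88.5]), np.float32(62.4))
(array([216., 134.]), array([769.7, 340.2]), array([28.4, 29.4]), np.float32(0.8))
(array([298., 122.]), array([803. ,  83.1]), array([ 56.2, 128. 
[... 2242 characters left out ...]
.float32(88.7))
(array([189., 155.]), array([705.2, 425.5]), array([19.3, 51.3]), np.float32(88.7))
(array([375., 154.]), array([ 694.5, -159.6]), array([28.1, 71.7]), np.float32(107.5))
(array([339., 137.]), array([748.9, -48.9]), array([35.5, 62.2]), np.float32(92.8))
red
(array([399., 206.]), array([ 532.4, -227.5]), array([ 8.6, 61.8]), np.float32(93.0))
(array([397., 192.]), array([ 576.7, -222.6]), array([ 8.4, 63.2]), np.float32(99.6))
(array([346., 103.]), array([867.6, -70.9]), array([16.6, 79.7]), np.float32(88.5))
(array([242.,  98.]), array([891.1, 259.4]), array([  6.7, 113. ]), np.float32(88.5))
(array([221.,  92.]), array([911.4, 329.1]), array([10.1, 39.2]), np.float32(88.5))
```

View pics/jig.png

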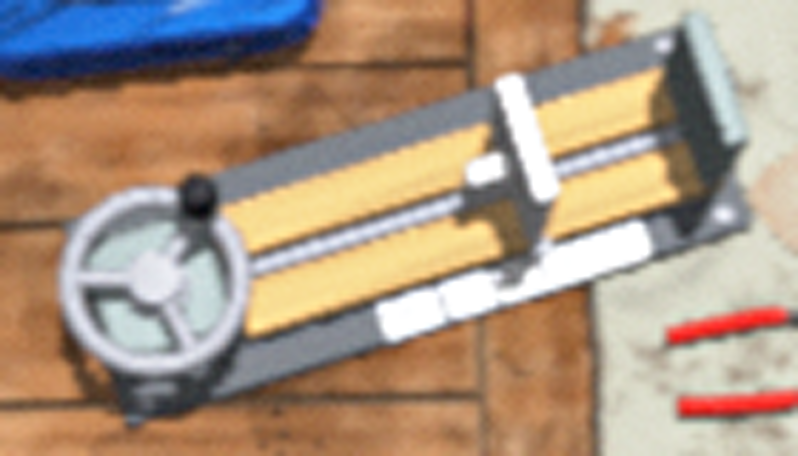

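View pics/tins.png

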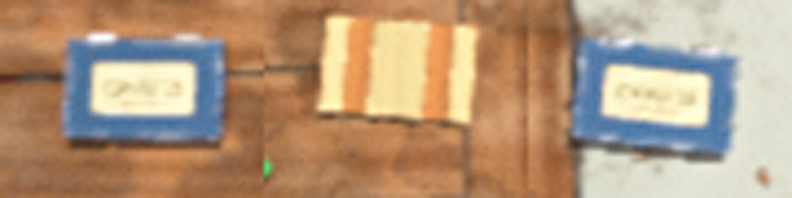

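```bash
python3 - <<'E'
from h import *
im=cv2.imread("pics/top0.png")
J=lambda x,y:((x+.5)/5.7-.5+270,(y+.5)/5.7-.5+135)
w=ray("top",J(155,279),.082)[0];k=ray("top",J(199,193),.126)[0];print("wheel",w,"knobtop",k,np.linalg.norm(w[:2]-k[:2]))
h=cv2.cvtColor(im,cv2.COLOR_BGR2HSV);H,S,V=cv2.split(h)
wood=(H>10)&(H<28)&(S>60)&(V>195);roi=np.zeros(H.shape,bool);roi[145:200,310:390]=1
b=blobs("top",wood&roi,.032,60);print(*b,sep="\n")
c=ray("top",J(*[(520+0)/1,138]),.14)[0]; 
print("jaw top mid",c,"fence top mid",ray("top",J(716,78),.14)[0])
yaw=np.radians(16.9);Y=np.array([-np.sin(yaw),np.cos(yaw)]);X=np.array([np.cos(yaw),np.sin(yaw)])
o=w[:2]-.175*Y;print("origin from wheel",o,"strip across",[ (np.array(q[1])/1000-o)@X for q in b])
for n,p in(("jaw",c),("fence",ray("top",J(716,78),.14)[0])):print(n,(p[:2]-o)@X,(p[:2]-o)@Y)
# board
roi[:]=0;roi[213:252,318:362]=1
m=cv2.morphologyEx(((S<190)&(V>215)&roi).astype(np.uint8),3,np.ones((9,9)))
bd=((np.array([[320,20],[477,28],[470,122],[316,110]])+.5)/4.4-.5)+[250,215]
q=ray("top",bd,.019);print("board",q.mean(0),[np.linalg.norm(q[i]-q[i-1]) for i in range(4)],np.degrees(np.arctan2(*(q[0]-q[1]+q[3]-q[2])[1::-1])))
E
```

```text
wheel [0.59573334 0.08253062 0.082     ] knobtop [0.631929   0.05670121 0.126     ] 0.0444666643542986
(array([334., 182.]), array([607.5, -29. ]), array([ 27.9, 142.8]), np.float32(106.8))
(array([376., 169.]), array([ 646.2, -158.1]), array([28.1, 72.2]), np.float32(106.4))
(array([333., 168.]), array([651.9, -27.7]), array([ 27.9, 147.6]), np.float32(106.8))
(array([375., 154.]), array([ 691.4, -158.4]), array([27.9, 71. ]), np.float32(107.5))
jaw top mid [ 0.65372687 -0.10624958  0.14      ] fence top mid [ 0.68245181 -0.20586072  0.14      ]
origin from wheel [ 0.64660622 -0.08491176] strip across [np.float64(-0.021163691381120165), np.float64(-0.021664658871625185), np.float64(0.021696744602715222), np.float64(0.0214961044696992)]
jaw 0.0006101815538700382 -0.02248630660221803
fence -0.0008625781428924445 -0.12614600810408952
board [ 0.45869598 -0.04233013  0.019     ] [np.float64(0.06255729981762209), np.float64(0.10920306139698806), np.float64(0.0652970538965951), np.float64(0.1066108964438519)] 85.24147718086678
```

```bash
cat >> h.py <<'E'
O=np.array([.6466,-.0849]);YAW=np.radians(16.9)
X=np.array([np.cos(YAW),np.sin(YAW)]);Y=np.array([-np.sin(YAW),np.cos(YAW)])
W=O+.175*Y
def Rt(psi):  # tool y along psi (deg), z down
    p=np.radians(psi);y=np.array([np.cos(p),np.sin(p),0]);z=np.array([0,0,-1.]);return R.from_matrix(np.c_[np.cross(y,z),y,z])
def go(p,psi,s=None):
    s=s or ctrl.sense();r=R.from_rotvec(s["tool_rot"])
    t=r.inv().apply(np.array(p)-s["tcp_pos"])*100;w=(r.inv()*Rt(psi)).as_rotvec()
    print("from",s["tcp_pos"].round(4),"to",np.round(p,4),"| t",t.round(2),"w",w.round(3))
E
python3 - <<'E'
from h import *
go([.632,.0567,.2],17)
E
```

```text
from [ 0.1687 -0.6271  0.1781] to [0.632  0.0567 0.2   ] | t [ 62.5  -54.    -2.11] w [-1.000e-03 -1.000e-03 -1.605e+00]
```

{"name": "step_arm", "arguments": {"plan": [{"tz": -6,"claw": 0},{"tz": -8,"tx": 5,"ty": -4,"wz": -0.15},{"tz": -8,"tx": 10,"ty": -8,"wz": -0.3},{"tz": -8,"tx": 14,"ty": -12,"wz": -0.45},{"tz": -8,"tx": 18,"ty": -15.5,"wz": -0.6},{"tz": -8,"tx": 22,"ty": -19,"wz": -0.75},{"tz": -8,"tx": 26,"ty": -22.5,"wz": -0.9},{"tz": -8,"tx": 30,"ty": -26,"wz": -1.05},{"tz": -8,"tx": 34,"ty": -29.5,"wz": -1.2},{"tz": -8,"tx": 38,"ty": -33,"wz": -1.35}], "force": 15}}

```text
invalid input at $.plan[0]: expected keys wx, wy, wz, tx, ty, tz, claw
```

```bash
python3 - <<'E'
from h import *
go([.632,.0567,.2],17);print(ctrl.sense()["gripper_width"])
E
```

```text
from [ 0.1687 -0.6271  0.1781] to [0.632  0.0567 0.2   ] | t [ 62.5  -54.    -2.11] w [-1.000e-03 -1.000e-03 -1.605e+00]
0.09412573316818935
```

{"name": "step_arm", "arguments": {"plan": [{"wx": 0,"wy": 0,"wz": 0,"tx": 0,"ty": 0,"tz": -6,"claw": 0},{"wx": 0,"wy": 0,"wz": -0.15,"tx": 5,"ty": -4,"tz": -8,"claw": 0},{"wx": 0,"wy": 0,"wz": -0.3,"tx": 9,"ty": -7.5,"tz": -8,"claw": 0},{"wx": 0,"wy": 0,"wz": -0.45,"tx": 13,"ty": -11,"tz": -8,"claw": 0},{"wx": 0,"wy": 0,"wz": -0.6,"tx": 17,"ty": -14.5,"tz": -8,"claw": 0},{"wx": 0,"wy": 0,"wz": -0.75,"tx": 21,"ty": -18,"tz": -8,"claw": 0},{"wx": 0,"wy": 0,"wz": -0.9,"tx": 25,"ty": -21.5,"tz": -8,"claw": 0},{"wx": 0,"wy": 0,"wz": -1.05,"tx": 29,"ty": -25,"tz": -8,"claw": 0},{"wx": 0,"wy": 0,"wz": -1.2,"tx": 33,"ty": -28.5,"tz": -8,"claw": 0},{"wx": 0,"wy": 0,"wz": -1.35,"tx": 37,"ty": -32,"tz": -8,"claw": 0}], "force": 15}}

```text
time: 1.1
tcp_pos: [0.419, -0.2576, 0.2589]
tool_rot: [2.168, 2.274, -0.0]
force: [0.4, -0.7, 0.1]
gripper_width: 0.0472
finger_force: 0.0
```

```bash
python3 - <<'E'
from h import *
go([.632,.0567,.18],17)
E
```

```text
from [ 0.419  -0.2576  0.2589] to [0.632  0.0567 0.18  ] | t [30.38 22.79  7.88] w [-0.     0.    -0.249]
```

{"name": "step_arm", "arguments": {"plan": [{"wx": 0,"wy": 0,"wz": -0.15,"tx": 4,"ty": 3,"tz": 0,"claw": 0},{"wx": 0,"wy": 0,"wz": -0.25,"tx": 8,"ty": 6,"tz": 0,"claw": 0},{"wx": 0,"wy": 0,"wz": -0.25,"tx": 12,"ty": 9,"tz": 0,"claw": 0},{"wx": 0,"wy": 0,"wz": -0.25,"tx": 16,"ty": 12,"tz": 0,"claw": 0},{"wx": 0,"wy": 0,"wz": -0.25,"tx": 20,"ty": 15,"tz": 0,"claw": 0},{"wx": 0,"wy": 0,"wz": -0.25,"tx": 24,"ty": 18,"tz": 0,"claw": 0},{"wx": 0,"wy": 0,"wz": -0.25,"tx": 27,"ty": 20,"tz": 0,"claw": 0},{"wx": 0,"wy": 0,"wz": -0.25,"tx": 27,"ty": 20,"tz": 0,"claw": 0},{"wx": 0,"wy": 0,"wz": -0.25,"tx": 27,"ty": 20,"tz": 0,"claw": 0},{"wx": 0,"wy": 0,"wz": -0.25,"tx": 27,"ty": 20,"tz": 0,"claw": 0}]}}

```text
time: 2.1
tcp_pos: [0.6062, 0.0169, 0.2585]
tool_rot: [-1.877, -2.519, 0.003]
force: [-0.2, 0.5, 0.7]
gripper_width: 0.0469
finger_force: 0.0
```

```bash
python3 - <<'E'
from h import *
go([.632,.0567,.092],17)
E
```

```text
from [0.6062 0.0169 0.2585] to [0.632  0.0567 0.092 ] | t [ 3.09  3.63 16.64] w [-0.002  0.001 -0.007]
```

{"name": "step_arm", "arguments": {"plan": [{"wx": 0,"wy": 0,"wz": -0.007,"tx": 1.6,"ty": 1.8,"tz": 3,"claw": 0.1},{"wx": 0,"wy": 0,"wz": -0.007,"tx": 3.1,"ty": 3.6,"tz": 6,"claw": 0.1},{"wx": 0,"wy": 0,"wz": -0.007,"tx": 3.1,"ty": 3.6,"tz": 9,"claw": 0.1},{"wx": 0,"wy": 0,"wz": -0.007,"tx": 3.1,"ty": 3.6,"tz": 12,"claw": 0.1},{"wx": 0,"wy": 0,"wz": -0.007,"tx": 3.1,"ty": 3.6,"tz": 15,"claw": 0.1},{"wx": 0,"wy": 0,"wz": -0.007,"tx": 3.1,"ty": 3.6,"tz": 16.6,"claw": 0.1},{"wx": 0,"wy": 0,"wz": -0.007,"tx": 3.1,"ty": 3.6,"tz": 16.6,"claw": 0.1}]}}

```text
time: 2.8
tcp_pos: [0.6301, 0.0559, 0.0905]
tool_rot: [-1.867, -2.523, 0.007]
force: [0.2, 0.1, 1.0]
gripper_width: 0.0517
finger_force: 0.0
```

{"name": "step_arm", "arguments": {"plan": [{"wx": 0,"wy": 0,"wz": 0,"tx": 0,"ty": 0,"tz": 0,"claw": -0.7},{"wx": 0,"wy": 0,"wz": 0,"tx": 0,"ty": 0,"tz": 0,"claw": -0.7},{"wx": 0,"wy": 0,"wz": 0,"tx": 0,"ty": 0,"tz": 0,"claw": -0.7},{"wx": 0,"wy": 0,"wz": 0,"tx": 0,"ty": 0,"tz": 0,"claw": -0.7},{"wx": 0,"wy": 0,"wz": 0,"tx": 0,"ty": 0,"tz": 0,"claw": -0.7},{"wx": 0,"wy": 0,"wz": 0,"tx": 0,"ty": 0,"tz": 0,"claw": -0.7}], "force": 15}}

```text
time: 3.4
tcp_pos: [0.6335, 0.0588, 0.0938]
tool_rot: [1.865, 2.526, 0.002]
force: [0.1, -0.4, 4.9]
gripper_width: 0.0211
finger_force: 15.0
```

```bash
cat >> h.py <<'E'
def wheel(a0,step,n,r=.045,w=None,z=.092):
    """rows: knob circle from angle a0(deg world) in steps (deg)"""
    w=W if w is None else w
    s=ctrl.sense();rt=R.from_rotvec(s["tool_rot"])
    for i in range(1,n+1):
        a=np.radians(a0+step*i);p=np.r_[w+r*np.array([np.cos(a),np.sin(a)]),z]
        print(i,(rt.inv().apply(p-s["tcp_pos"])*100).round(1))
def ang():
    s=ctrl.sense();d=s["tcp_pos"][:2]-W;return np.degrees(np.arctan2(d[1],d[0])),np.linalg.norm(d),s["force"].round(1),s["gripper_width"],s["finger_force"]
E
python3 - <<'E'
from h import *
print(W,ang());a=ang()[0];wheel(a,24,10)
im=ctrl.camera("scene");c=im[150:260,250:400];cv2.imwrite("pics/g1.png",cv2.resize(c,None,fx=5,fy=5,interpolation=cv2.INTER_CUBIC)[:,:,::-1])
E
```

```text
[0.59572712 0.08254238] (np.float64(-32.171845480757135), np.float64(0.044576185706732864), array([ 0.1, -0.4,  4.9]), 0.021120228520834696, 15.002222210168839)
1 [1.5 1.2 0.2]
2 [3.3 1.6 0.2]
3 [5.1 1.2 0.2]
4 [6.7 0.2 0.2]
5 [ 7.6 -1.4  0.2]
6 [ 7.9 -3.3  0.2]
7 [ 7.3 -5.1  0.2]
8 [ 6.1 -6.5  0.2]
9 [ 4.4 -7.3  0.2]
10 [ 2.5 -7.3  0.2]
```

View pics/g1.png

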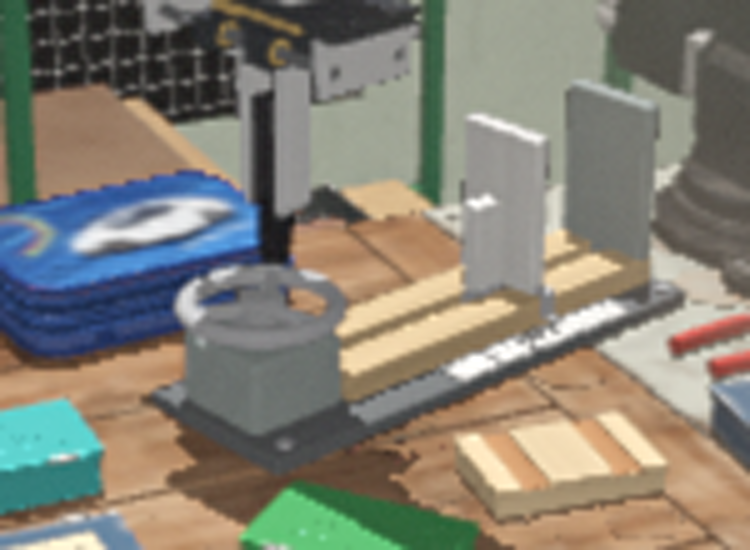

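{"name": "step_arm", "arguments": {"plan": [{"wx": 0,"wy": 0,"wz": 0,"tx": 1.5,"ty": 1.2,"tz": 0.1,"claw": -0.7},{"wx": 0,"wy": 0,"wz": 0,"tx": 3.3,"ty": 1.6,"tz": 0.1,"claw": -0.7},{"wx": 0,"wy": 0,"wz": 0,"tx": 5.1,"ty": 1.2,"tz": 0.1,"claw": -0.7},{"wx": 0,"wy": 0,"wz": 0,"tx": 6.7,"ty": 0.2,"tz": 0.1,"claw": -0.7},{"wx": 0,"wy": 0,"wz": 0,"tx": 7.6,"ty": -1.4,"tz": 0.1,"claw": -0.7},{"wx": 0,"wy": 0,"wz": 0,"tx": 7.9,"ty": -3.3,"tz": 0.1,"claw": -0.7},{"wx": 0,"wy": 0,"wz": 0,"tx": 7.3,"ty": -5.1,"tz": 0.1,"claw": -0.7},{"wx": 0,"wy": 0,"wz": 0,"tx": 6.1,"ty": -6.5,"tz": 0.1,"claw": -0.7},{"wx": 0,"wy": 0,"wz": 0,"tx": 4.4,"ty": -7.3,"tz": 0.1,"claw": -0.7},{"wx": 0,"wy": 0,"wz": 0,"tx": 2.5,"ty": -7.3,"tz": 0.1,"claw": -0.7}]}}

```text
time: 4.45
tcp_pos: [0.5554, 0.0638, 0.0934]
tool_rot: [-1.862, -2.53, -0.006]
force: [0.3, 4.6, 6.8]
gripper_width: 0.0209
finger_force: 15.0
```

```bash
python3 - <<'E'
from h import *
print(W,ang(),ctrl.sense()["tcp_pos"]);wheel(-32.2+240,24,10)
E
```

```text
[0.59572712 0.08254238] (np.float64(-155.0381841765264), np.float64(0.044529420049961355), array([0.3, 4.6, 6.8]), 0.02094484907364397, 15.00161737203598) [0.55535722 0.06375033 0.09336045]
1 [-2.   0.7  0.1]
2 [-3.2  2.1  0.1]
3 [-3.9  3.8  0.1]
4 [-3.7  5.7  0.1]
5 [-2.8  7.3  0.2]
6 [-1.3  8.5  0.2]
7 [0.5 8.9 0.2]
8 [2.3 8.6 0.2]
9 [3.9 7.5 0.2]
10 [4.8 5.9 0.2]
```

```bash
cat >> h.py <<'E'
def circ(a0,step,n,r=.045):
    rt=R.from_rotvec(ctrl.sense()["tool_rot"]);f=lambda a:r*np.array([np.cos(np.radians(a)),np.sin(np.radians(a)),0])
    for i in range(1,n+1): print((rt.inv().apply(f(a0+step*i)-f(a0))*100)[:2].round(1))
E
python3 - <<'E'
from h import *
circ(207.8,24,10);print();circ(207.8+240,24,10)
E
```

```text
[-1.7  0.7]
[-3.   2.1]
[-3.6  3.8]
[-3.5  5.7]
[-2.6  7.3]
[-1.1  8.5]
[0.7 8.9]
[2.5 8.6]
[4.1 7.5]
[5.1 5.9]

[ 0.2 -1.9]
[-0.3 -3.6]
[-1.5 -5.1]
[-3.2 -5.9]
[-5.1 -5.9]
[-6.8 -5.2]
[-8.1 -3.8]
[-8.7 -2.1]
[-8.6 -0.2]
[-7.7  1.4]
```

{"name": "step_arm", "arguments": {"plan": [{"wx": 0,"wy": 0,"wz": 0,"tx": -1.7,"ty": 0.7,"tz": 0,"claw": -0.7},{"wx": 0,"wy": 0,"wz": 0,"tx": -3.0,"ty": 2.1,"tz": 0,"claw": -0.7},{"wx": 0,"wy": 0,"wz": 0,"tx": -3.6,"ty": 3.8,"tz": 0,"claw": -0.7},{"wx": 0,"wy": 0,"wz": 0,"tx": -3.5,"ty": 5.7,"tz": 0,"claw": -0.7},{"wx": 0,"wy": 0,"wz": 0,"tx": -2.6,"ty": 7.3,"tz": 0,"claw": -0.7},{"wx": 0,"wy": 0,"wz": 0,"tx": -1.1,"ty": 8.5,"tz": 0,"claw": -0.7},{"wx": 0,"wy": 0,"wz": 0,"tx": 0.7,"ty": 8.9,"tz": 0,"claw": -0.7},{"wx": 0,"wy": 0,"wz": 0,"tx": 2.5,"ty": 8.6,"tz": 0,"claw": -0.7},{"wx": 0,"wy": 0,"wz": 0,"tx": 4.1,"ty": 7.5,"tz": 0,"claw": -0.7},{"wx": 0,"wy": 0,"wz": 0,"tx": 5.1,"ty": 5.9,"tz": 0,"claw": -0.7}]}}

```text
time: 5.45
tcp_pos: [0.5997, 0.1287, 0.0934]
tool_rot: [1.862, 2.525, 0.008]
force: [3.3, -3.5, 5.8]
gripper_width: 0.0209
finger_force: 15.0
```

```bash
python3 - <<'E'
from h import *
print(ang())
E
```

```text
(np.float64(85.14095224298217), np.float64(0.046366796747418476), array([ 3.3, -3.5,  5.8]), 0.020902711576403686, 15.009287148714066)
```

{"name": "step_arm", "arguments": {"plan": [{"wx": 0,"wy": 0,"wz": 0,"tx": 0.2,"ty": -1.9,"tz": 0,"claw": -0.7},{"wx": 0,"wy": 0,"wz": 0,"tx": -0.3,"ty": -3.6,"tz": 0,"claw": -0.7},{"wx": 0,"wy": 0,"wz": 0,"tx": -1.5,"ty": -5.1,"tz": 0,"claw": -0.7},{"wx": 0,"wy": 0,"wz": 0,"tx": -3.2,"ty": -5.9,"tz": 0,"claw": -0.7},{"wx": 0,"wy": 0,"wz": 0,"tx": -5.1,"ty": -5.9,"tz": 0,"claw": -0.7},{"wx": 0,"wy": 0,"wz": 0,"tx": -6.8,"ty": -5.2,"tz": 0,"claw": -0.7},{"wx": 0,"wy": 0,"wz": 0,"tx": -8.1,"ty": -3.8,"tz": 0,"claw": -0.7},{"wx": 0,"wy": 0,"wz": 0,"tx": -8.7,"ty": -2.1,"tz": 0,"claw": -0.7},{"wx": 0,"wy": 0,"wz": 0,"tx": -8.6,"ty": -0.2,"tz": 0,"claw": -0.7},{"wx": 0,"wy": 0,"wz": 0,"tx": -7.7,"ty": 1.4,"tz": 0,"claw": -0.7}]}}

```text
time: 6.45
tcp_pos: [0.6326, 0.0572, 0.0932]
tool_rot: [-1.868, -2.525, 0.003]
force: [-6.3, -0.2, 13.2]
gripper_width: 0.0209
finger_force: 15.0
```

```bash
python3 - <<'E'
from h import *
print(ang(), "want cmd", -32.2+720-720)
im=ctrl.camera("top");c=im[135:215,270:410];cv2.imwrite("pics/g2.png",cv2.resize(c,None,fx=5.7,fy=5.7,interpolation=cv2.INTER_CUBIC)[:,:,::-1])
im=ctrl.camera("scene");c=im[185:245,310:400];cv2.imwrite("pics/g2s.png",cv2.resize(c,None,fx=8,fy=8,interpolation=cv2.INTER_CUBIC)[:,:,::-1])
for y in (-.0225,.001,.017,.031): print(y,pix("scene",np.r_[O+X*-.045+Y*y,.016]),pix("scene",np.r_[O+X*-.055+Y*y,.016]))
E
```

```text
(np.float64(-34.479610778551574), np.float64(0.04472274874244287), array([-6.3, -0.2, 13.2]), 0.020851851241505275, 15.010014921426773) want cmd -32.200000000000045
-0.0225 [[359.27250211 215.37845443]] [[361.55297169 216.39287225]]
0.001 [[354.14041013 217.4820936 ]] [[356.41963373 218.51658557]]
0.017 [[350.58714599 218.93857287]] [[352.86522715 219.98707917]]
0.031 [[347.43787758 220.22945472]] [[349.71475479 221.29046113]]
```

View pics/g2s.png

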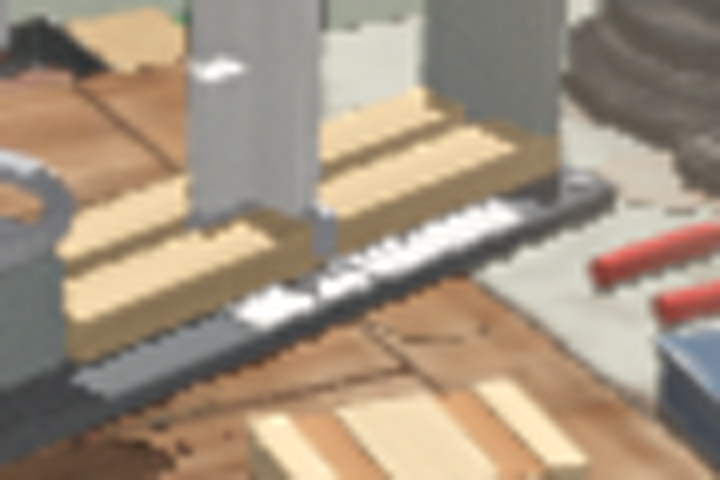

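{"name": "step_arm", "arguments": {"plan": [{"wx": 0,"wy": 0,"wz": 0,"tx": 1.5,"ty": 1.2,"tz": 0,"claw": -0.7},{"wx": 0,"wy": 0,"wz": 0,"tx": 3.3,"ty": 1.6,"tz": 0,"claw": -0.7},{"wx": 0,"wy": 0,"wz": 0,"tx": 5.1,"ty": 1.2,"tz": 0,"claw": -0.7},{"wx": 0,"wy": 0,"wz": 0,"tx": 6.7,"ty": 0.2,"tz": 0,"claw": -0.7},{"wx": 0,"wy": 0,"wz": 0,"tx": 7.6,"ty": -1.4,"tz": 0,"claw": -0.7},{"wx": 0,"wy": 0,"wz": 0,"tx": 7.9,"ty": -3.3,"tz": 0,"claw": -0.7},{"wx": 0,"wy": 0,"wz": 0,"tx": 7.3,"ty": -5.1,"tz": 0,"claw": -0.7},{"wx": 0,"wy": 0,"wz": 0,"tx": 6.1,"ty": -6.5,"tz": 0,"claw": -0.7},{"wx": 0,"wy": 0,"wz": 0,"tx": 4.4,"ty": -7.3,"tz": 0,"claw": -0.7},{"wx": 0,"wy": 0,"wz": 0,"tx": 4.4,"ty": -7.3,"tz": 0,"claw": -0.7}]}}

```text
time: 7.55
tcp_pos: [0.5514, 0.0766, 0.0933]
tool_rot: [1.867, 2.523, 0.002]
force: [-0.8, -2.6, 8.8]
gripper_width: 0.0208
finger_force: 15.0
```

```bash
python3 - <<'E'
from h import *
print(ang())
im=ctrl.camera("scene");a=cv2.resize(im[190:235,330:380],None,fx=8,fy=8,interpolation=cv2.INTER_CUBIC)
im=ctrl.camera("top");b=cv2.resize(im[150:205,320:370],None,fx=8,fy=8,interpolation=cv2.INTER_CUBIC)
a=cv2.copyMakeBorder(a,0,b.shape[0]-a.shape[0],0,0,0);cv2.imwrite("pics/g3.png",np.hstack([a,b])[:,:,::-1])
E
```

```text
(np.float64(-172.42919377881123), np.float64(0.04472391439245641), array([-0.8, -2.6,  8.8]), 0.020772418462504737, 15.006028711795807)
```

View pics/g3.png

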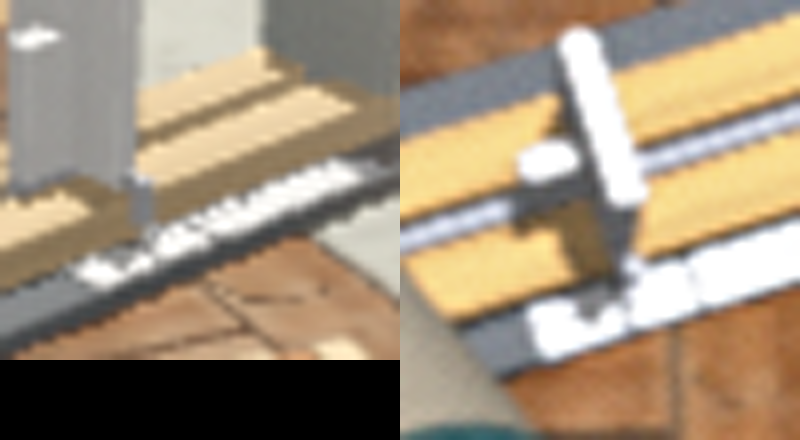

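```bash
cat >> h.py <<'E'
def tri(a,b):
    ps=[];ds=[]
    for n,uv in(("scene",a),("top",b)):
        p0=ray(n,uv,0.)[0];p1=ray(n,uv,.1)[0];d=p1-p0;ps.append(p0);ds.append(d/np.linalg.norm(d))
    M=sum(np.eye(3)-np.outer(d,d) for d in ds);v=sum((np.eye(3)-np.outer(d,d))@p for p,d in zip(ps,ds));x=np.linalg.solve(M,v)
    gap=np.linalg.norm(np.cross(ds[0],ds[1])@(ps[0]-ps[1])/np.linalg.norm(np.cross(*ds)))
    return np.r_[(x[:2]-O)@X,(x[:2]-O)@Y,x[2]].round(4),gap.round(4)
E
python3 - <<'E'
from h import *
A=lambda x,y:((x+.5)/8-.5+330,(y+.5)/8-.5+190);B=lambda x,y:((x-400+.5)/8-.5+320,(y+.5)/8-.5+150)
print(tri(A(145,228),B(630,272)),tri(A(143,222),B(633,280)))
for uv in ((635,310),(695,295)):
    q=ray("top",B(*uv),.014)[0][:2]-O;print("line",q@X,q@Y)
im=ctrl.camera("scene");a=cv2.resize(im[208:228,336:361],None,fx=16,fy=16,interpolation=cv2.INTER_NEAREST)
im=ctrl.camera("top");b=cv2.resize(im[178:198,336:361],None,fx=16,fy=16,interpolation=cv2.INTER_NEAREST)
cv2.imwrite("pics/g4.png",np.hstack([a,b])[:,:,::-1])
E
```

```text
(array([-0.0382,  0.0238,  0.0188]), np.float64(0.0009)) (array([-0.0408,  0.0252,  0.0226]), np.float64(0.0026))
line -0.05188057555408103 0.026617509138330542
line -0.05350599066749417 0.0026976367324871462
```

View pics/g4.png

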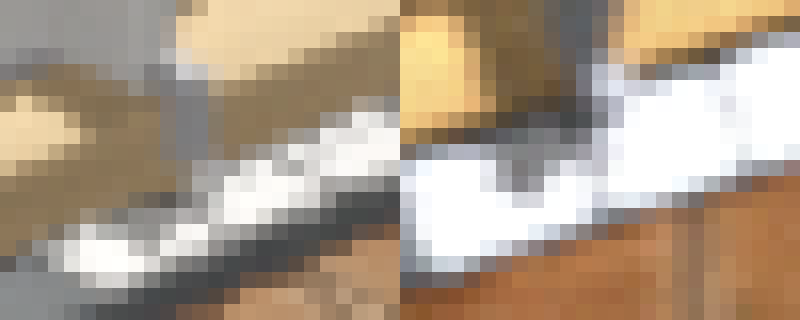

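```bash
cat >> h.py <<'E'
def prof(im,xs,ys,z=.14,n="top"):
    g=cv2.cvtColor(im,cv2.COLOR_RGB2GRAY).astype(np.float32);out=[]
    P=np.array([[np.r_[O+X*x+Y*y,z] for y in ys] for x in xs]).reshape(-1,3)
    uv=pix(n,P).astype(np.float32).reshape(len(xs),len(ys),2)
    return cv2.remap(g,uv[...,0],uv[...,1],cv2.INTER_LINEAR).mean(0)
E
python3 - <<'E'
from h import *
ang0=ang()[0];im=ctrl.camera("top");im0=cv2.imread("pics/top0.png")[:,:,::-1].copy()
xs=np.arange(-.024,.025,.002)
ys=np.arange(-.14,-.105,.0015);p=prof(im,xs,ys);print("fence",*[f"{y*1000:.0f}:{v:.0f}" for y,v in zip(ys,p)])
for I,r in((im,(.01,.05)),(im0,(-.045,-.005))):
    ys=np.arange(*r,.0015);p=prof(I,xs,ys);print("jaw",*[f"{y*1000:.0f}:{v:.0f}" for y,v in zip(ys,p)])
print(ang0)
# scene tip
C=ctrl.camera_model("scene")["xyz"];d=ray("scene",(347.9,217.8),0)[0]-C
for xj in(-.036,-.04,-.044,-.048):
    t=(xj-(C[:2]-O)@X)/(d[:2]@X);q=C+t*d;print(xj,(q[:2]-O)@Y,q[2])
E
```

```text
fence -140:205 -138:204 -137:201 -136:196 -134:193 -132:193 -131:198 -130:206 -128:212 -126:214 -125:213 -124:203 -122:184 -120:154 -119:119 -118:89 -116:68 -114:61 -113:62 -111:67 -110:72 -108:76 -107:78 -105:80
jaw 10:183 12:182 13:181 14:181 16:187 17:199 19:221 20:243 22:253 23:255 25:255 26:255 28:255 30:252 31:235 32:193 34:143 36:111 37:104 38:115 40:133 41:150 43:160 44:167 46:172 47:176 49:179
jaw -45:187 -44:187 -42:187 -40:188 -39:188 -37:186 -36:190 -34:204 -33:225 -31:244 -30:253 -28:255 -27:255 -25:255 -24:255 -22:252 -21:234 -19:189 -18:139 -16:107 -15:96 -13:101 -12:112 -10:128 -9:145 -7:159 -6:167
-173.40964445212578
-0.036 0.019996844008393758 0.017665380094455063
-0.04 0.024124777653473158 0.02042682913675664
-0.044 0.028252711298552724 0.02318827817905833
-0.048 0.032380644943632186 0.02594972722135991
```

```bash
python3 - <<'E'
from h import *
circ(186,21,5)
E
```

```text
[-1.6 -0. ]
[-3.2  0.6]
[-4.4  1.6]
[-5.2  3.1]
[-5.4  4.7]
```

{"name": "step_arm", "arguments": {"plan": [{"wx": 0,"wy": 0,"wz": 0,"tx": -1.6,"ty": 0,"tz": 0,"claw": -0.7},{"wx": 0,"wy": 0,"wz": 0,"tx": -3.2,"ty": 0.6,"tz": 0,"claw": -0.7},{"wx": 0,"wy": 0,"wz": 0,"tx": -4.4,"ty": 1.6,"tz": 0,"claw": -0.7},{"wx": 0,"wy": 0,"wz": 0,"tx": -5.2,"ty": 3.1,"tz": 0,"claw": -0.7},{"wx": 0,"wy": 0,"wz": 0,"tx": -5.4,"ty": 4.7,"tz": 0,"claw": -0.7},{"wx": 0,"wy": 0,"wz": 0,"tx": -5.4,"ty": 4.7,"tz": 0,"claw": -0.7},{"wx": 0,"wy": 0,"wz": 0,"tx": -5.4,"ty": 4.7,"tz": 0,"claw": -0.7}]}}

```text
time: 8.5
tcp_pos: [0.6134, 0.0422, 0.0933]
tool_rot: [1.864, 2.526, 0.007]
force: [1.5, 1.0, 7.3]
gripper_width: 0.021
finger_force: 15.0
```

```bash
cat >> h.py <<'E'
def jaw(im,lo,hi):
    xs=np.arange(-.024,.025,.002);ys=np.arange(lo,hi,.0002);p=prof(im,xs,ys)
    i=p.argmax();a=np.where(p[:i]<218)[0].max();b=i+np.where(p[i:]<180)[0].min()
    return (ys[[a,b]]*1000).round(1),(ys[a]+ys[b])*500
E
python3 - <<'E'
from h import *
print(ang()[:3]);im=ctrl.camera("top");im0=cv2.imread("pics/top0.png")[:,:,::-1].copy();print(jaw(im,.01,.055),jaw(im0,-.045,0))
i=ctrl.camera("scene")
a=cv2.resize(i[200:235,330:380],None,fx=8,fy=8,interpolation=cv2.INTER_CUBIC)
b=cv2.resize(im[170:205,320:370],None,fx=8,fy=8,interpolation=cv2.INTER_CUBIC)
cv2.imwrite("pics/g5.png",np.hstack([a,b])[:,:,::-1])
E
```

```text
(np.float64(-66.31189740677591), np.float64(0.04408827839151297), array([1.5, 1. , 7.3]))
(array([24.4, 38.6]), np.float64(31.500000000000057)) (array([-33.6, -19.2]), np.float64(-26.400000000000112))
```

View pics/g5.png

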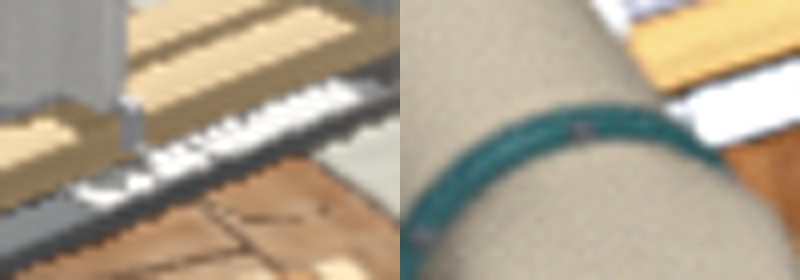

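{"name": "step_arm", "arguments": {"plan": [{"wx": 0,"wy": 0,"wz": 0,"tx": 0,"ty": 0,"tz": 0,"claw": 0},{"wx": 0,"wy": 0,"wz": 0,"tx": 0,"ty": 0,"tz": 0,"claw": 0},{"wx": 0,"wy": 0,"wz": 0,"tx": 0,"ty": 0,"tz": 0,"claw": 0},{"wx": 0,"wy": 0,"wz": 0,"tx": 0,"ty": 0,"tz": -4,"claw": 0},{"wx": 0,"wy": 0,"wz": 0,"tx": 0,"ty": 0,"tz": -8,"claw": 0.5},{"wx": 0,"wy": 0,"wz": 0,"tx": 0,"ty": 0,"tz": -12,"claw": 1},{"wx": 0,"wy": 0,"wz": 0,"tx": 0,"ty": 0,"tz": -12,"claw": 1}]}}

```text
time: 9.3
tcp_pos: [0.6141, 0.0416, 0.2172]
tool_rot: [1.862, 2.522, 0.01]
force: [0.9, 0.8, -0.2]
gripper_width: 0.0679
finger_force: 0.0
```

```bash
python3 - <<'E'
from h import *
print(ang()[:2]);go([.4368,-.2044,.15],-7)
E
```

```text
(np.float64(-65.82137437412347), np.float64(0.0448823559924005))
from [0.6141 0.0416 0.2172] to [ 0.4368 -0.2044  0.15  ] | t [-18.28 -24.25   6.52] w [ 0.009 -0.     0.421]
```

{"name": "step_arm", "arguments": {"plan": [{"wx": 0,"wy": 0,"wz": 0.1,"tx": -2.6,"ty": -3.5,"tz": 0,"claw": 1},{"wx": 0,"wy": 0,"wz": 0.2,"tx": -5.2,"ty": -7,"tz": 0,"claw": 1},{"wx": 0,"wy": 0,"wz": 0.3,"tx": -7.8,"ty": -10.5,"tz": 0,"claw": 1},{"wx": 0.009,"wy": 0,"wz": 0.42,"tx": -10.4,"ty": -14,"tz": 0,"claw": 1},{"wx": 0.009,"wy": 0,"wz": 0.42,"tx": -13,"ty": -17.5,"tz": 2,"claw": 1},{"wx": 0.009,"wy": 0,"wz": 0.42,"tx": -15.6,"ty": -21,"tz": 4,"claw": 1},{"wx": 0.009,"wy": 0,"wz": 0.42,"tx": -18.3,"ty": -24.2,"tz": 6.5,"claw": 1},{"wx": 0.009,"wy": 0,"wz": 0.42,"tx": -18.3,"ty": -24.2,"tz": 6.5,"claw": 1},{"wx": 0.009,"wy": 0,"wz": 0.42,"tx": -18.3,"ty": -24.2,"tz": 6.5,"claw": 1}]}}

```text
time: 10.2
tcp_pos: [0.432, -0.2059, 0.1458]
tool_rot: [-2.348, -2.075, 0.013]
force: [0.2, 0.5, 0.4]
gripper_width: 0.0942
finger_force: 0.0
```

```bash
python3 - <<'E'
from h import *
im=ctrl.camera("top");b=cv2.cvtColor(im,cv2.COLOR_RGB2HSV);H,S,V=cv2.split(b)
print(jaw(im,.01,.055))
roi=np.zeros(H.shape,bool);roi[195:275,170:430]=1
print(*blobs("top",roi&(H>98)&(H<125)&(S>80)&(V<190),.03),sep="\n")
print(ctrl.sense()["gripper_width"]);go([.4368,-.2044,.005],-7)
cv2.imwrite("pics/t2.png",im[:,:,::-1])
E
```

```text
(array([24.4, 39. ]), np.float64(31.70000000000006))
(array([237., 235.]), array([450., 268.]), array([ 60.8, 106.3]), np.float32(88.9))
(array([384., 235.]), array([ 439.4, -180.7]), array([56.2, 64. ]), np.float32(170.2))
0.09404930654758689
from [ 0.4335 -0.205   0.1465] to [ 0.4368 -0.2044  0.005 ] | t [ 0.11  0.45 14.14] w [-0.009  0.001  0.001]
```

{"name": "step_arm", "arguments": {"plan": [{"wx": -0.005,"wy": 0,"wz": 0,"tx": 0.1,"ty": 0.4,"tz": 4,"claw": 1},{"wx": -0.005,"wy": 0,"wz": 0,"tx": 0.1,"ty": 0.4,"tz": 8,"claw": 1},{"wx": -0.005,"wy": 0,"wz": 0,"tx": 0.1,"ty": 0.4,"tz": 11,"claw": 1},{"wx": -0.005,"wy": 0,"wz": 0,"tx": 0.1,"ty": 0.4,"tz": 13,"claw": 1},{"wx": -0.005,"wy": 0,"wz": 0,"tx": 0.1,"ty": 0.4,"tz": 14,"claw": 1},{"wx": -0.005,"wy": 0,"wz": 0,"tx": 0.1,"ty": 0.4,"tz": 14,"claw": 1},{"wx": -0.005,"wy": 0,"wz": 0,"tx": 0.1,"ty": 0.4,"tz": 14,"claw": 1}]}}

```text
time: 10.95
tcp_pos: [0.4376, -0.2047, 0.0076]
tool_rot: [-2.35, -2.084, 0.004]
force: [0.9, -0.5, -0.2]
gripper_width: 0.0941
finger_force: 0.0
```

{"name": "step_arm", "arguments": {"plan": [{"wx": 0,"wy": 0,"wz": 0,"tx": 0,"ty": 0,"tz": 0,"claw": 0},{"wx": 0,"wy": 0,"wz": 0,"tx": 0,"ty": 0,"tz": 0,"claw": 0},{"wx": 0,"wy": 0,"wz": 0,"tx": 0,"ty": 0,"tz": 0,"claw": 0},{"wx": 0,"wy": 0,"wz": 0,"tx": 0,"ty": 0,"tz": 0,"claw": 0},{"wx": 0,"wy": 0,"wz": 0,"tx": 0,"ty": 0,"tz": 0,"claw": 0}], "force": 20}}

```text
time: 11.45
tcp_pos: [0.4364, -0.2053, 0.007]
tool_rot: [-2.351, -2.082, 0.006]
force: [0.5, 0.5, 0.1]
gripper_width: 0.0573
finger_force: 0.0
```

```bash
python3 - <<'E'
from h import *
s=ctrl.sense();print(s["tcp_pos"],s["force"],s["gripper_width"],s["finger_force"]);go([.4368,-.2044,.005],-7)
E
```

```text
[ 0.43639449 -0.20526874  0.0070443 ] [0.45030728 0.50510173 0.0541482 ] 0.05725605801928062 0.0
from [ 0.4364 -0.2053  0.007 ] to [ 0.4368 -0.2044  0.005 ] | t [0.09 0.03 0.2 ] w [-0.003  0.002  0.001]
```

```bash
python3 - <<'E'
from h import *
a=ctrl.camera("top")[190:280,200:450];b=ctrl.camera("scene")[200:280,200:450]
cv2.imwrite("pics/g6.png",cv2.resize(np.vstack([a,b]),None,fx=3.2,fy=3.2,interpolation=cv2.INTER_CUBIC)[:,:,::-1])
E
```

```text
(no output)
```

View pics/g6.png

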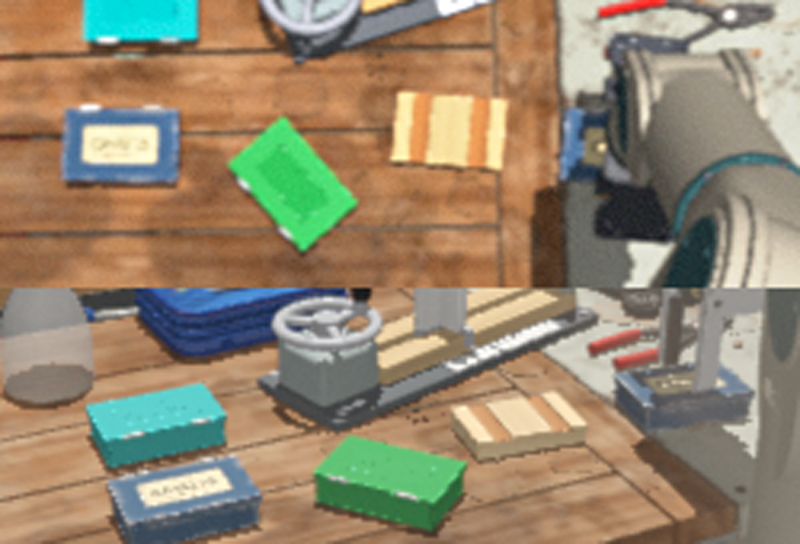

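```bash
python3 - <<'E'
from h import *
im=ctrl.camera("scene");u0,v0,f=380,205,8
a=cv2.resize(im[v0:v0+50,u0:u0+65],None,fx=f,fy=f,interpolation=cv2.INTER_CUBIC)[:,:,::-1].copy()
s=ctrl.sense();print(s["gripper_width"],s["force"],s["tcp_pos"])
t=np.radians(-7);tx=np.array([np.cos(t),np.sin(t)]);ty=np.array([-np.sin(t),np.cos(t)]);c=np.array([.4368,-.2044])
def dot(p,col):
    q=(pix("scene",p)[0]-[u0,v0]+.5)*f;cv2.circle(a,tuple(int(k) for k in q),4,col,-1)
for z,col in((0,(0,0,255)),(.03,(0,255,0))):
    for i in(-1,1):
        for j in(-1,1):dot(np.r_[c+tx*i*.035+ty*j*.0545,z],col)
w=s["gripper_width"]/2
for i in(-1,1):dot(np.r_[s["tcp_pos"][:2]+tx*i*w,s["tcp_pos"][2]],(255,0,255))
cv2.imwrite("pics/g7.png",a)
E
```

```text
0.04817806613632293 [-0.20908415  0.52186315  0.66610517] [ 0.43629429 -0.20522847  0.00686501]
```

View pics/g7.png

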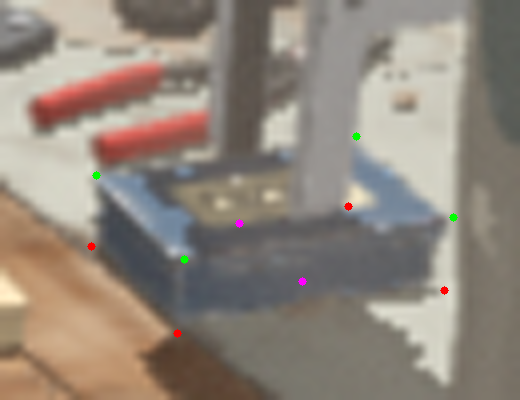

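{"name": "step_arm", "arguments": {"plan": [{"wx": 0,"wy": 0,"wz": 0,"tx": 0,"ty": 0,"tz": -2,"claw": 1},{"wx": 0,"wy": 0,"wz": 0,"tx": 0,"ty": 0,"tz": -4,"claw": 1},{"wx": 0,"wy": 0,"wz": 0,"tx": 0,"ty": 0,"tz": -4,"claw": 1},{"wx": 0,"wy": 0,"wz": 0,"tx": 0,"ty": 0,"tz": -4,"claw": 1},{"wx": 0,"wy": 0,"wz": 0,"tx": 0,"ty": 0,"tz": -4,"claw": 1},{"wx": 0,"wy": 0,"wz": 0,"tx": 0,"ty": 0,"tz": -4,"claw": 1},{"wx": 0,"wy": 0,"wz": 0,"tx": 0,"ty": 0,"tz": -4,"claw": 1}]}}

```text
time: 12.3
tcp_pos: [0.436, -0.2049, 0.0462]
tool_rot: [-2.35, -2.081, 0.007]
force: [-0.8, 0.2, -0.1]
gripper_width: 0.0937
finger_force: 0.0
```

```bash
python3 - <<'E'
from h import *
s=ctrl.sense();print(s["gripper_width"],s["force"],s["tcp_pos"],ctrl.grip_point_offset)
a=cv2.resize(ctrl.camera("scene")[190:255,375:450],None,fx=8,fy=8,interpolation=cv2.INTER_CUBIC)
cv2.imwrite("pics/g8.png",a[:,:,::-1])
t=np.radians(-7);tx=np.array([np.cos(t),np.sin(t)])
for i in(-1,1):
  for z in (.01,.03,.05,.07,.09):
    print(i,z,((pix("scene",np.r_[s["tcp_pos"][:2]+tx*i*.047,z])[0]-[375,190]+.5)*8).round())
E
```

```text
0.09367638445235264 [-0.82497515  0.15141649 -0.10379444] [ 0.43604795 -0.20487422  0.04621327] -0.0188
-1 0.01 [374. 423.]
-1 0.03 [380. 374.]
-1 0.05 [385. 324.]
-1 0.07 [390. 274.]
-1 0.09 [396. 222.]
1 0.01 [251. 310.]
1 0.03 [255. 263.]
1 0.05 [259. 215.]
1 0.07 [264. 167.]
1 0.09 [268. 118.]
```

View pics/g8.png

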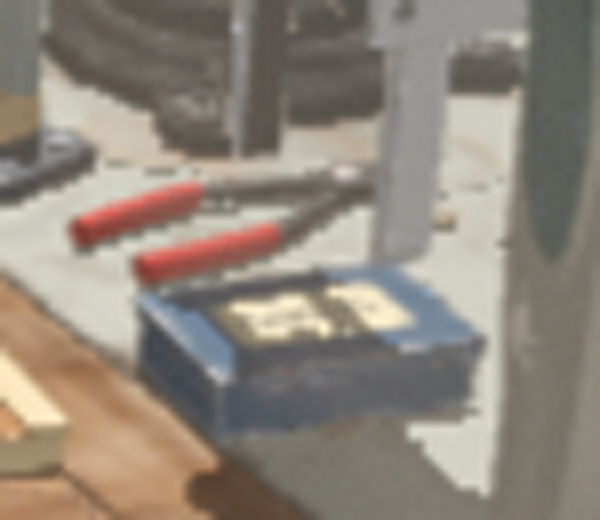

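{"name": "step_arm", "arguments": {"plan": [{"wx": 0,"wy": 0,"wz": 0,"tx": 0,"ty": 0,"tz": 2,"claw": 1},{"wx": 0,"wy": 0,"wz": 0,"tx": 0,"ty": 0,"tz": 4,"claw": 1},{"wx": 0,"wy": 0,"wz": 0,"tx": 0,"ty": 0,"tz": 5,"claw": 1},{"wx": 0,"wy": 0,"wz": 0,"tx": 0,"ty": 0,"tz": 6,"claw": 1},{"wx": 0,"wy": 0,"wz": 0,"tx": 0,"ty": 0,"tz": 6.4,"claw": 1},{"wx": 0,"wy": 0,"wz": 0,"tx": 0,"ty": 0,"tz": 6.4,"claw": 1}]}}

```text
time: 12.95
tcp_pos: [0.4361, -0.2051, -0.0175]
tool_rot: [-2.35, -2.082, 0.007]
force: [-0.3, -0.3, -0.5]
gripper_width: 0.0939
finger_force: 0.0
```

{"name": "step_arm", "arguments": {"plan": [{"wx": 0,"wy": 0,"wz": 0,"tx": 0,"ty": 0,"tz": 0.2,"claw": 1},{"wx": 0,"wy": 0,"wz": 0,"tx": 0,"ty": 0,"tz": 0.4,"claw": 1},{"wx": 0,"wy": 0,"wz": 0,"tx": 0,"ty": 0,"tz": 0.5,"claw": 1}]}}

```text
time: 13.25
tcp_pos: [0.4365, -0.2054, -0.0219]
tool_rot: [-2.351, -2.082, 0.006]
force: [-0.3, 0.7, 0.2]
gripper_width: 0.0938
finger_force: 0.0
```

{"name": "step_arm", "arguments": {"plan": [{"wx": 0,"wy": 0,"wz": 0,"tx": 0,"ty": 0,"tz": 0,"claw": 0.2},{"wx": 0,"wy": 0,"wz": 0,"tx": 0,"ty": 0,"tz": 0,"claw": 0.2},{"wx": 0,"wy": 0,"wz": 0,"tx": 0,"ty": 0,"tz": 0,"claw": 0.2},{"wx": 0,"wy": 0,"wz": 0,"tx": 0,"ty": 0,"tz": 0,"claw": 0.2},{"wx": 0,"wy": 0,"wz": 0,"tx": 0,"ty": 0,"tz": 0,"claw": 0.2}], "force": 20}}

```text
time: 13.75
tcp_pos: [0.4364, -0.2053, -0.0221]
tool_rot: [-2.351, -2.082, 0.006]
force: [-0.5, 0.1, 0.4]
gripper_width: 0.068
finger_force: 20.0
```

{"name": "step_arm", "arguments": {"plan": [{"wx": 0,"wy": 0,"wz": 0,"tx": 0,"ty": 0,"tz": -2,"claw": 0.2},{"wx": 0,"wy": 0,"wz": 0,"tx": 0,"ty": 0,"tz": -6,"claw": 0.2},{"wx": 0,"wy": 0,"wz": 0,"tx": 0,"ty": 0,"tz": -10,"claw": 0.2},{"wx": 0,"wy": 0,"wz": 0,"tx": 0,"ty": 0,"tz": -14,"claw": 0.2},{"wx": 0,"wy": 0,"wz": 0,"tx": 0,"ty": 0,"tz": -18,"claw": 0.2},{"wx": 0,"wy": 0,"wz": 0,"tx": 0,"ty": 0,"tz": -19,"claw": 0.2},{"wx": 0,"wy": 0,"wz": 0,"tx": 0,"ty": 0,"tz": -19,"claw": 0.2}]}}

```text
time: 14.45
tcp_pos: [0.4375, -0.2054, 0.1687]
tool_rot: [2.351, 2.082, -0.005]
force: [0.1, 0.5, -3.8]
gripper_width: 0.0686
finger_force: 20.0
```

```bash
python3 - <<'E'
from h import *
s=ctrl.sense();print(s["gripper_width"],s["force"],s["finger_force"]);B=O-.0625*Y;print(B)
go(np.r_[B-.0007*Y,.165],16.9)
im=ctrl.camera("top");H,S,V=cv2.split(cv2.cvtColor(im,cv2.COLOR_RGB2HSV))
print(jaw(im,.01,.055))
E
```

```text
0.0685734766987897 [ 0.12007298  0.50512618 -3.81519451] 19.998339414596558
[ 0.66476889 -0.14470085]
from [ 0.4375 -0.2054  0.1687] to [ 0.665  -0.1454  0.165 ] | t [ 8.72 21.85  0.32] w [-0.002  0.003 -0.416]
(array([24.4, 39. ]), np.float64(31.70000000000006))
```

{"name": "step_arm", "arguments": {"plan": [{"wx": 0,"wy": 0,"wz": -0.1,"tx": 1.4,"ty": 3.5,"tz": 0,"claw": 0.2},{"wx": 0,"wy": 0,"wz": -0.2,"tx": 2.8,"ty": 7,"tz": 0,"claw": 0.2},{"wx": 0,"wy": 0,"wz": -0.3,"tx": 4.2,"ty": 10.5,"tz": 0,"claw": 0.2},{"wx": 0,"wy": 0,"wz": -0.416,"tx": 5.6,"ty": 14,"tz": 0,"claw": 0.2},{"wx": 0,"wy": 0.003,"wz": -0.416,"tx": 7,"ty": 17.5,"tz": 0,"claw": 0.2},{"wx": 0,"wy": 0.003,"wz": -0.416,"tx": 8.2,"ty": 20.5,"tz": 0,"claw": 0.2},{"wx": 0,"wy": 0.003,"wz": -0.416,"tx": 8.7,"ty": 21.9,"tz": 0.3,"claw": 0.2},{"wx": 0,"wy": 0.003,"wz": -0.416,"tx": 8.7,"ty": 21.9,"tz": 0.3,"claw": 0.2},{"wx": 0,"wy": 0.003,"wz": -0.416,"tx": 8.7,"ty": 21.9,"tz": 0.3,"claw": 0.2}]}}

```text
time: 15.4
tcp_pos: [0.6627, -0.1448, 0.1606]
tool_rot: [-1.865, -2.517, 0.007]
force: [0.1, -1.0, -2.1]
gripper_width: 0.0683
finger_force: 20.0
```

```bash
python3 - <<'E'
from h import *
go(np.r_[O-.0632*Y,.014],16.9);print(ctrl.sense()["force"])
E
```

```text
from [ 0.6627 -0.1448  0.1606] to [ 0.665  -0.1454  0.014 ] | t [-0.19  0.33 14.66] w [-0.009 -0.005  0.001]
[ 0.11330086 -0.998455   -2.07521974]
```

{"name": "step_arm", "arguments": {"plan": [{"wx": -0.006,"wy": -0.003,"wz": 0,"tx": -0.1,"ty": 0.2,"tz": 3,"claw": 0.2},{"wx": -0.006,"wy": -0.003,"wz": 0,"tx": -0.1,"ty": 0.2,"tz": 6,"claw": 0.2},{"wx": -0.006,"wy": -0.003,"wz": 0,"tx": -0.1,"ty": 0.2,"tz": 9,"claw": 0.2},{"wx": -0.006,"wy": -0.003,"wz": 0,"tx": -0.1,"ty": 0.2,"tz": 12,"claw": 0.2},{"wx": -0.006,"wy": -0.003,"wz": 0,"tx": -0.1,"ty": 0.2,"tz": 13,"claw": 0.2},{"wx": -0.006,"wy": -0.003,"wz": 0,"tx": -0.1,"ty": 0.2,"tz": 13,"claw": 0.2},{"wx": -0.006,"wy": -0.003,"wz": 0,"tx": -0.1,"ty": 0.2,"tz": 13,"claw": 0.2}]}}

```text
time: 16.1
tcp_pos: [0.667, -0.1455, 0.0349]
tool_rot: [1.87, 2.521, 0.004]
force: [-0.2, -0.6, -2.5]
gripper_width: 0.068
finger_force: 20.0
```

```bash
python3 - <<'E'
from h import *
go(np.r_[O-.0632*Y,.010],16.9);print(ctrl.sense()["force"])
E
```

```text
from [ 0.667  -0.1455  0.0349] to [ 0.665  -0.1454  0.01  ] | t [ 0.08 -0.2   2.49] w [ 0.004  0.001 -0.   ]
[-0.2161299  -0.62717422 -2.54085357]
```

{"name": "step_arm", "arguments": {"plan": [{"wx": 0.003,"wy": 0,"wz": 0,"tx": 0.1,"ty": -0.2,"tz": 0.6,"claw": 0.2},{"wx": 0.003,"wy": 0,"wz": 0,"tx": 0.1,"ty": -0.2,"tz": 1.2,"claw": 0.2},{"wx": 0.003,"wy": 0,"wz": 0,"tx": 0.1,"ty": -0.2,"tz": 1.8,"claw": 0.2},{"wx": 0.003,"wy": 0,"wz": 0,"tx": 0.1,"ty": -0.2,"tz": 2.2,"claw": 0.2},{"wx": 0.003,"wy": 0,"wz": 0,"tx": 0.1,"ty": -0.2,"tz": 2.4,"claw": 0.2},{"wx": 0.003,"wy": 0,"wz": 0,"tx": 0.1,"ty": -0.2,"tz": 2.4,"claw": 0.2}]}}

```text
time: 16.7
tcp_pos: [0.6641, -0.1448, 0.01]
tool_rot: [-1.87, -2.523, 0.002]
force: [-1.4, 0.6, 0.3]
gripper_width: 0.0681
finger_force: 20.0
```

```bash
python3 - <<'E'
from h import *
go(np.r_[O-.0632*Y,.010],16.9);print(ctrl.sense()["force"])
E
```

```text
from [ 0.6641 -0.1448  0.01  ] to [ 0.665  -0.1454  0.01  ] | t [-0.08  0.07  0.  ] w [-0.001  0.     0.   ]
[-1.42041651  0.62167637  0.31813169]
```

{"name": "step_arm", "arguments": {"plan": [{"wx": 0,"wy": 0,"wz": 0,"tx": 0,"ty": 0,"tz": 0,"claw": 1},{"wx": 0,"wy": 0,"wz": 0,"tx": 0,"ty": 0,"tz": 0,"claw": 1},{"wx": 0,"wy": 0,"wz": 0,"tx": 0,"ty": 0,"tz": 0,"claw": 1},{"wx": 0,"wy": 0,"wz": 0,"tx": 0,"ty": 0,"tz": 0,"claw": 1},{"wx": 0,"wy": 0,"wz": 0,"tx": 0,"ty": 0,"tz": -2,"claw": 1},{"wx": 0,"wy": 0,"wz": 0,"tx": 0,"ty": 0,"tz": -6,"claw": 1},{"wx": 0,"wy": 0,"wz": 0,"tx": 0,"ty": 0,"tz": -10,"claw": 1},{"wx": 0,"wy": 0,"wz": 0,"tx": 0,"ty": 0,"tz": -14,"claw": 1},{"wx": 0,"wy": 0,"wz": 0,"tx": 0,"ty": 0,"tz": -16,"claw": 1}]}}

```text
time: 17.6
tcp_pos: [0.6666, -0.1447, 0.1742]
tool_rot: [1.868, 2.52, 0.004]
force: [-0.1, 0.6, -0.1]
gripper_width: 0.094
finger_force: 0.0
```

```bash
python3 - <<'E'
from h import *
im=ctrl.camera("top");H,S,V=cv2.split(cv2.cvtColor(im,cv2.COLOR_RGB2HSV))
roi=np.zeros(H.shape,bool);roi[195:275,170:300]=1
print(*blobs("top",roi&(H>98)&(H<125)&(S>80)&(V<190),.03),sep="\n")
print(*blobs("top",roi&(S<70)&(V>190),.03),sep="\n")
go([.450,.269,.165],-1)
E
```

```text
(array([237., 235.]), array([450., 268.]), array([ 60.8, 106.4]), np.float32(88.9))
(array([237., 235.]), array([451.5, 269.6]), array([33.4, 68. ]), np.float32(88.9))
from [ 0.6679 -0.1448  0.1764] to [0.45  0.269 0.165] | t [45.93 -8.85  0.88] w [0.009 0.003 0.312]
```

{"name": "step_arm", "arguments": {"plan": [{"wx": 0,"wy": 0,"wz": 0.1,"tx": 4.6,"ty": -0.9,"tz": 0,"claw": 1},{"wx": 0,"wy": 0,"wz": 0.2,"tx": 9.2,"ty": -1.8,"tz": 0,"claw": 1},{"wx": 0.005,"wy": 0,"wz": 0.31,"tx": 13.8,"ty": -2.7,"tz": 0,"claw": 1},{"wx": 0.005,"wy": 0,"wz": 0.31,"tx": 18.4,"ty": -3.6,"tz": 0,"claw": 1},{"wx": 0.005,"wy": 0,"wz": 0.31,"tx": 23,"ty": -4.5,"tz": 0,"claw": 1},{"wx": 0.005,"wy": 0,"wz": 0.31,"tx": 27.6,"ty": -5.4,"tz": 0,"claw": 1},{"wx": 0.005,"wy": 0,"wz": 0.31,"tx": 32.2,"ty": -6.3,"tz": 0,"claw": 1},{"wx": 0.005,"wy": 0,"wz": 0.31,"tx": 36.8,"ty": -7.2,"tz": 0,"claw": 1},{"wx": 0.005,"wy": 0,"wz": 0.31,"tx": 41.4,"ty": -8.1,"tz": 0,"claw": 1},{"wx": 0.005,"wy": 0,"wz": 0.31,"tx": 45.9,"ty": -8.7,"tz": 0.9,"claw": 1}]}}

```text
time: 18.65
tcp_pos: [0.4471, 0.2711, 0.1613]
tool_rot: [-2.236, -2.203, 0.004]
force: [0.6, 0.3, -0.3]
gripper_width: 0.0939
finger_force: 0.0
```

```bash
python3 - <<'E'
from h import *
im=ctrl.camera("top");H,S,V=cv2.split(cv2.cvtColor(im,cv2.COLOR_RGB2HSV));print(jaw(im,.01,.055))
roi=np.zeros(H.shape,bool);roi[135:200,335:400]=1
for m,n in((roi&(H>98)&(H<125)&(S>80)&(V<190),"navy"),(roi&(S<70)&(V>190),"white")):
    for b in blobs("top",m,.062,40):q=np.array(b[1])/1000-O;print(n,b,q@X,q@Y)
cv2.imwrite("pics/t3.png",im[:,:,::-1])
s=ctrl.sense();print(s["tcp_pos"]);go([.451,.269,.03],-1)
E
```

```text
(array([24.8, 38.6]), np.float64(31.70000000000006))
navy (array([378., 181.]), array([ 599.6, -164.9]), array([ 66.8, 105.1]), np.float32(104.3)) -0.06822641393856768 -0.06288208362549076
white (array([347., 188.]), array([586.7, -67.7]), array([26.9, 70.5]), np.float32(107.4)) -0.05231305595516069 0.033870255042326165
white (array([357., 165.]), array([ 647.5, -106. ]), array([ 63.3, 136.9]), np.float32(81.7)) -0.005272684059271266 -0.02045039859785394
white (array([390., 142.]), array([ 706.5, -190.1]), array([74.8, 75.9]), np.float32(88.1)) 0.026731262918514593 -0.11806985043939563
[0.44142911 0.28009408 0.16019421]
from [0.4414 0.2801 0.1602] to [0.451 0.269 0.03 ] | t [-1.18  1.06 13.  ] w [-0.008 -0.006  0.014]
```

```bash
python3 - <<'E'
from h import *
a=ctrl.camera("scene")[160:245,270:430];b=ctrl.camera("top")[130:215,270:430]
cv2.imwrite("pics/g9.png",cv2.resize(np.vstack([a,b]),None,fx=3.5*1.0,fy=3.5,interpolation=cv2.INTER_CUBIC)[:,:,::-1])
E
```

```text
(no output)
```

View pics/g9.png

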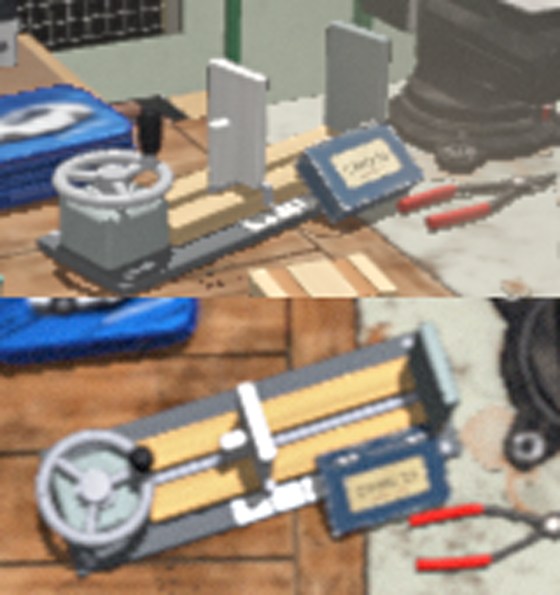

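```bash
cat >> h.py <<'E'
def quad(mask):
    c=max(cv2.findContours(mask.astype(np.uint8),0,1)[0],key=cv2.contourArea);return cv2.boxPoints(cv2.minAreaRect(c)),cv2.contourArea(c)
E
python3 - <<'E'
from h import *
S_=lambda x,y:((x+.5)/3.5-.5+270,(y+.5)/3.5-.5+160);T_=lambda x,y:((x+.5)/3.5-.5+270,(y-297.5+.5)/3.5-.5+130)
sc=[(303,158),(385,125),(421,165),(335,210)];tp=[(318,455),(433,432),(447,500),(332,535)]
ls=[(330,163),(387,140),(400,160),(347,187)];lt=[(343,484),(419,465),(424,494),(348,514)]
for s,t in((sc,tp),(ls,lt)):
    P=[]
    for a,b in zip(s,t):
        r,g=tri(S_(*a),T_(*b));P.append(r);print(r,g)
    P=np.array(P);c=P.mean(0);u,sv,vt=np.linalg.svd(P-c);n=vt[2]*np.sign(vt[2][2])
    print("c",c.round(4),"normal",n.round(3),"sides",[np.linalg.norm(P[i]-P[i-1]).round(3) for i in range(4)])
    ax=(P[0]+P[1]-P[2]-P[3]);print("short axis",(ax/np.linalg.norm(ax)).round(3),"tilt",np.degrees(np.arctan2(ax[2],ax[0])))
E
```

```text
[-0.0299 -0.0188  0.0494] 0.005
[-0.0424 -0.1177  0.0583] 0.003
[-0.0975 -0.1112  0.0375] 0.0031
[-0.0919 -0.0062  0.0229] 0.0084
c [-0.0654 -0.0635  0.042 ] normal [-0.352  0.138  0.926] sides [np.float64(0.069), np.float64(0.1), np.float64(0.059), np.float64(0.106)]
short axis [ 0.917 -0.15   0.37 ] tilt 21.99517480100472
[-0.0585 -0.0288  0.0508] 0.0017
[-0.0649 -0.0965  0.0563] 0.001
[-0.0873 -0.0929  0.0445] 0.0029
[-0.0828 -0.0261  0.0363] 0.0019
c [-0.0734 -0.0611  0.047 ] normal [-0.475  0.127  0.871] sides [np.float64(0.028), np.float64(0.068), np.float64(0.026), np.float64(0.067)]
short axis [ 0.865 -0.117  0.487] tilt 29.386870208397998
```

```bash
cat >> h.py <<'E'
JW=R.from_euler("z",YAW)
def goj(pj,s,n,ret=None):
    """jig-frame TCP pj, closing axis s, outward normal n"""
    n=np.array(n,float);n/=np.linalg.norm(n);s=np.array(s,float);s-=n*(s@n);s/=np.linalg.norm(s)
    z=-n;x=np.cross(s,z);Rw=JW*R.from_matrix(np.c_[x,s,z])
    p=JW.apply(pj)+np.r_[O,0];st=ctrl.sense();r=R.from_rotvec(st["tool_rot"])
    print("from",st["tcp_pos"].round(4),"to",p.round(4),"| t",(r.inv().apply(p-st["tcp_pos"])*100).round(2),"w",(r.inv()*Rw).as_rotvec().round(3))
def red():
    im=ctrl.camera("top");H,S,V=cv2.split(cv2.cvtColor(im,cv2.COLOR_RGB2HSV));roi=np.zeros(H.shape,bool);roi[180:220,375:445]=1
    print(*blobs("top",roi&((H<6)|(H>174))&(S>150)&(V>120),.01,20),sep="\n")
E
python3 - <<'E'
from h import *
red()
s=(.875,-.08,.48);n=(-.47,.10,.877)
n1=np.array(n);g=np.array([-.053,-.055,.008])
goj(g+.1*n1+[0,0,.09],s,n)
E
```

```text
(array([399., 206.]), array([ 532.4, -227.3]), array([ 8.6, 62.1]), np.float32(93.0))
(array([397., 191.]), array([ 577.6, -222.5]), array([ 9.8, 63.2]), np.float32(100.2))
from [0.4469 0.2698 0.1603] to [ 0.564  -0.157   0.1857] | t [-42.55  12.2   -2.54] w [-0.508 -0.001 -0.197]
```

{"name": "step_arm", "arguments": {"plan": [{"wx": 0,"wy": 0,"wz": 0,"tx": -3,"ty": 0.8,"tz": -3,"claw": 0.8},{"wx": 0,"wy": 0,"wz": 0,"tx": -7.5,"ty": 2.1,"tz": -5,"claw": 0.8},{"wx": 0,"wy": 0,"wz": 0,"tx": -12,"ty": 3.4,"tz": -5,"claw": 0.8},{"wx": 0,"wy": 0,"wz": 0,"tx": -16.5,"ty": 4.7,"tz": -5,"claw": 0.8},{"wx": -0.1,"wy": 0,"wz": -0.04,"tx": -21,"ty": 6,"tz": -5,"claw": 0.8},{"wx": -0.2,"wy": 0,"wz": -0.08,"tx": -25.5,"ty": 7.3,"tz": -5,"claw": 0.8},{"wx": -0.3,"wy": 0,"wz": -0.12,"tx": -30,"ty": 8.6,"tz": -5,"claw": 0.8},{"wx": -0.4,"wy": 0,"wz": -0.16,"tx": -34.5,"ty": 9.9,"tz": -5,"claw": 0.8},{"wx": -0.5,"wy": 0,"wz": -0.2,"tx": -39,"ty": 11.2,"tz": -4,"claw": 0.8},{"wx": -0.508,"wy": 0,"wz": -0.2,"tx": -42.5,"ty": 12.2,"tz": -3,"claw": 0.8}]}}

```text
time: 19.85
tcp_pos: [0.55, -0.1305, 0.1928]
tool_rot: [1.785, 2.127, 0.431]
force: [1.0, -0.9, -1.2]
gripper_width: 0.0843
finger_force: 0.0
```

{"name": "step_arm", "arguments": {"plan": [{"wx": 0,"wy": 0,"wz": 0,"tx": 0,"ty": 0,"tz": 0,"claw": 0.8},{"wx": 0,"wy": 0,"wz": 0,"tx": 0,"ty": 0,"tz": 0,"claw": 0.8}]}}

```text
time: 20.05
tcp_pos: [0.55, -0.1305, 0.192]
tool_rot: [1.792, 2.126, 0.431]
force: [0.3, 0.6, -0.0]
gripper_width: 0.0844
finger_force: 0.0
```

```bash
python3 - <<'E'
from h import *
s=(.875,-.08,.48);n=(-.47,.10,.877)
n1=np.array(n);g=np.array([-.053,-.055,.008])
goj(g+.04*n1,s,n);goj(g,s,n);print(ctrl.sense()["gripper_width"],ctrl.sense()["joint_pos"].round(2))
E
```

```text
from [ 0.55   -0.1305  0.192 ] to [ 0.5927 -0.1546  0.0431] | t [-2.25 -3.01 15.22] w [-0.054  0.012 -0.015]
from [ 0.55   -0.1305  0.192 ] to [ 0.6119 -0.1529  0.008 ] | t [-2.2  -2.8  19.21] w [-0.054  0.012 -0.015]
0.08442490809887282 [ 0.84  0.4  -0.74  2.19  0.67  0.26 -0.25]
```

{"name": "step_arm", "arguments": {"plan": [{"wx": 0,"wy": 0,"wz": 0,"tx": -0.6,"ty": -0.8,"tz": 3,"claw": 0.8},{"wx": 0,"wy": 0,"wz": 0,"tx": -1.2,"ty": -1.6,"tz": 6,"claw": 0.8},{"wx": -0.02,"wy": 0.01,"wz": -0.01,"tx": -1.7,"ty": -2.3,"tz": 9,"claw": 0.8},{"wx": -0.05,"wy": 0.01,"wz": -0.01,"tx": -2.2,"ty": -3,"tz": 12,"claw": 0.8},{"wx": -0.05,"wy": 0.01,"wz": -0.01,"tx": -2.2,"ty": -3,"tz": 13,"claw": 0.8},{"wx": -0.05,"wy": 0.01,"wz": -0.01,"tx": -2.2,"ty": -3,"tz": 13,"claw": 0.8}]}}

```text
time: 20.65
tcp_pos: [0.5818, -0.1521, 0.0706]
tool_rot: [1.745, 2.123, 0.468]
force: [0.0, 0.0, -1.2]
gripper_width: 0.0847
finger_force: 0.0
```

```bash
python3 - <<'E'
from h import *
s=(.875,-.08,.48);n=(-.47,.10,.877)
n1=np.array(n);g=np.array([-.053,-.055,.008])
goj(g+.04*n1,s,n);goj(g,s,n);print(ctrl.sense()["gripper_width"],ctrl.sense()["joint_pos"].round(2))
E
```

```text
from [ 0.5818 -0.1521  0.0706] to [ 0.5927 -0.1546  0.0431] | t [-0.27 -0.39  2.93] w [-0.014  0.007  0.008]
from [ 0.5818 -0.1521  0.0706] to [ 0.6119 -0.1529  0.008 ] | t [-0.24 -0.33  6.93] w [-0.014  0.007  0.008]
0.08465712773087891 [ 0.88  0.75 -0.82  2.24  2.    0.37 -1.41]
```

{"name": "step_arm", "arguments": {"plan": [{"wx": -0.014,"wy": 0.007,"wz": 0.008,"tx": -0.1,"ty": -0.1,"tz": 1.5,"claw": 0.8},{"wx": -0.014,"wy": 0.007,"wz": 0.008,"tx": -0.2,"ty": -0.3,"tz": 3,"claw": 0.8},{"wx": -0.014,"wy": 0.007,"wz": 0.008,"tx": -0.2,"ty": -0.3,"tz": 4,"claw": 0.8},{"wx": -0.014,"wy": 0.007,"wz": 0.008,"tx": -0.2,"ty": -0.3,"tz": 5,"claw": 0.8},{"wx": -0.014,"wy": 0.007,"wz": 0.008,"tx": -0.2,"ty": -0.3,"tz": 5.5,"claw": 0.8}]}}

```text
time: 21.15
tcp_pos: [0.604, -0.1525, 0.0193]
tool_rot: [1.752, 2.115, 0.493]
force: [0.3, -0.0, 0.7]
gripper_width: 0.0847
finger_force: 0.0
```

```bash
python3 - <<'E'
from h import *
s=(.875,-.08,.48);n=(-.47,.10,.877);g=np.array([-.053,-.055,.008])
goj(g,s,n);print(ctrl.sense()["force"],ctrl.sense()["joint_pos"].round(2))
im=ctrl.camera("scene");cv2.imwrite("pics/g10.png",cv2.resize(im[180:235,335:405],None,fx=10,fy=10,interpolation=cv2.INTER_CUBIC)[:,:,::-1])
E
```

```text
from [ 0.604  -0.1525  0.0193] to [ 0.6119 -0.1529  0.008 ] | t [-0.13  0.13  1.37] w [-0.002 -0.003 -0.003]
[ 0.26775434 -0.0252974   0.71277212] [ 0.89  0.91 -0.86  2.21  2.13  0.48 -1.47]
```

{"name": "step_arm", "arguments": {"plan": [{"wx": 0,"wy": 0,"wz": 0,"tx": -0.1,"ty": 0.1,"tz": 0.4,"claw": 0.8},{"wx": 0,"wy": 0,"wz": 0,"tx": -0.1,"ty": 0.1,"tz": 0.8,"claw": 0.8},{"wx": 0,"wy": 0,"wz": 0,"tx": -0.1,"ty": 0.1,"tz": 1.2,"claw": 0.8},{"wx": 0,"wy": 0,"wz": 0,"tx": -0.1,"ty": 0.1,"tz": 1.2,"claw": 0.8}]}}

```text
time: 21.6
tcp_pos: [0.6102, -0.1536, 0.0094]
tool_rot: [1.754, 2.113, 0.493]
force: [0.2, -0.2, 0.7]
gripper_width: 0.0846
finger_force: 0.0
```

{"name": "step_arm", "arguments": {"plan": [{"wx": 0,"wy": 0,"wz": 0,"tx": 0,"ty": 0,"tz": 0,"claw": 0.3},{"wx": 0,"wy": 0,"wz": 0,"tx": 0,"ty": 0,"tz": 0,"claw": 0.3},{"wx": 0,"wy": 0,"wz": 0,"tx": 0,"ty": 0,"tz": 0,"claw": 0.3},{"wx": 0,"wy": 0,"wz": 0,"tx": 0,"ty": 0,"tz": 0,"claw": 0.3}], "force": 25}}

```text
time: 22.0
tcp_pos: [0.6124, -0.1531, 0.0114]
tool_rot: [1.749, 2.112, 0.497]
force: [3.9, 1.2, 5.7]
gripper_width: 0.0685
finger_force: 24.8
```

{"name": "step_arm", "arguments": {"plan": [{"wx": 0,"wy": 0,"wz": 0,"tx": 0,"ty": 0,"tz": -0.5,"claw": 0.3},{"wx": 0,"wy": 0,"wz": 0,"tx": 0,"ty": 0,"tz": -1.5,"claw": 0.3},{"wx": 0,"wy": 0,"wz": 0,"tx": 0,"ty": 0,"tz": -3.5,"claw": 0.3},{"wx": 0,"wy": 0,"wz": 0,"tx": 0,"ty": 0,"tz": -6,"claw": 0.3},{"wx": 0,"wy": 0,"wz": 0,"tx": 0,"ty": 0,"tz": -9,"claw": 0.3},{"wx": 0,"wy": 0,"wz": 0,"tx": 0,"ty": 0,"tz": -12,"claw": 0.3},{"wx": 0,"wy": 0,"wz": 0,"tx": 0,"ty": 0,"tz": -13,"claw": 0.3},{"wx": 0,"wy": 0,"wz": 0,"tx": 0,"ty": 0,"tz": -13,"claw": 0.3}]}}

```text
time: 22.8
tcp_pos: [0.5463, -0.1601, 0.1247]
tool_rot: [1.755, 2.111, 0.49]
force: [0.1, 0.2, -2.8]
gripper_width: 0.0683
finger_force: 24.5
```

```bash
python3 - <<'E'
from h import *
s=ctrl.sense();print(s["force"],s["gripper_width"],s["finger_force"],s["joint_pos"].round(2));red()
goj([-.08,-.0625,.16],(1,0,0),(0,0,1))
E
```

```text
[ 0.08328286  0.22505154 -2.78817437] 0.06825087156814938 24.46459388535004 [ 0.98  0.6  -0.85  2.28  1.76  0.24 -1.19]

from [ 0.5467 -0.16    0.1239] to [ 0.5882 -0.168   0.16  ] | t [-1.66  5.16 -1.23] w [ 0.492  0.076 -0.109]
```

{"name": "step_arm", "arguments": {"plan": [{"wx": 0.1,"wy": 0.015,"wz": -0.02,"tx": -0.3,"ty": 1,"tz": -2,"claw": 0.3},{"wx": 0.2,"wy": 0.03,"wz": -0.04,"tx": -0.6,"ty": 2,"tz": -2,"claw": 0.3},{"wx": 0.3,"wy": 0.045,"wz": -0.065,"tx": -1,"ty": 3,"tz": -2,"claw": 0.3},{"wx": 0.4,"wy": 0.06,"wz": -0.09,"tx": -1.3,"ty": 4,"tz": -2,"claw": 0.3},{"wx": 0.492,"wy": 0.076,"wz": -0.109,"tx": -1.7,"ty": 5.2,"tz": -1.5,"claw": 0.3},{"wx": 0.492,"wy": 0.076,"wz": -0.109,"tx": -1.7,"ty": 5.2,"tz": -1.2,"claw": 0.3},{"wx": 0.492,"wy": 0.076,"wz": -0.109,"tx": -1.7,"ty": 5.2,"tz": -1.2,"claw": 0.3}]}}

```text
time: 23.55
tcp_pos: [0.5928, -0.1663, 0.1589]
tool_rot: [-1.865, -2.523, -0.005]
force: [0.4, -0.9, -3.0]
gripper_width: 0.0686
finger_force: 24.5
```

```bash
python3 - <<'E'
from h import *
goj([0,-.048,.16],(1,0,0),(0,0,1));goj([0,-.048,.05],(1,0,0),(0,0,1));print(ctrl.sense()["force"],ctrl.sense()["joint_pos"].round(2));red()
# tin visible in scene: navy blob
im=ctrl.camera("scene");H,S,V=cv2.split(cv2.cvtColor(im,cv2.COLOR_RGB2HSV));roi=np.zeros(H.shape,bool);roi[100:215,330:440]=1
m=roi&(H>98)&(H<125)&(S>70)&(V<190);n,l,st,c=cv2.connectedComponentsWithStats(m.astype(np.uint8));print(st[1:][st[1:,4]>25])
cv2.imwrite("pics/s11.png",im[:,:,::-1])
E
```

```text
from [ 0.5928 -0.1663  0.1589] to [ 0.6606 -0.1308  0.16  ] | t [ 1.4   7.51 -0.1 ] w [ 0.    -0.005  0.003]
from [ 0.5928 -0.1663  0.1589] to [ 0.6606 -0.1308  0.05  ] | t [ 1.35  7.51 10.9 ] w [ 0.    -0.005  0.003]
[ 0.43187195 -0.88221384 -2.9820171 ] [ 0.77  0.78 -0.97  1.62  0.69  1.13 -0.08]
(array([399., 206.]), array([ 532.4, -227.5]), array([ 8.6, 61.8]), np.float32(93.0))
[]
```

```bash
python3 - <<'E'
from h import *
T=np.array(ctrl.sense()["tcp_pos"])
for n,z in(("top",.19),("scene",.18)):
    im=ctrl.camera(n);H,S,V=cv2.split(cv2.cvtColor(im,cv2.COLOR_RGB2HSV))
    u,v=pix(n,T+[0,0,.03])[0].astype(int);roi=np.zeros(H.shape,bool);roi[max(v-35,0):v+35,u-40:u+40]=1
    m=roi&(H>98)&(H<125)&(S>60)&(V<200)&(V>25)
    k,l,st,c=cv2.connectedComponentsWithStats(m.astype(np.uint8));print(n,(u,v))
    for i in range(1,k):
        if st[i,4]>15:
            ys,xs=np.where(l==i);q=(ray(n,np.c_[xs,ys],z)[:,:2]-T[:2]);a=q@X;b=q@Y;print(st[i],"X",a.min().round(3),a.max().round(3),"Y",b.min().round(3),b.max().round(3))
E
```

```text
top (np.int64(384), np.int64(176))
[368 167  16  25 173] X -0.034 0.03 Y 0.006 0.04
scene (np.int64(377), np.int64(164))
```

{"name": "step_arm", "arguments": {"plan": [{"wx": 0,"wy": 0,"wz": 0,"tx": 0.8,"ty": 3.7,"tz": -0.5,"claw": 0.3},{"wx": 0,"wy": -0.005,"wz": 0,"tx": 1.6,"ty": 7.5,"tz": -0.5,"claw": 0.3},{"wx": 0,"wy": -0.005,"wz": 0,"tx": 1.6,"ty": 7.5,"tz": -0.5,"claw": 0.3},{"wx": 0,"wy": -0.005,"wz": 0,"tx": 1.6,"ty": 7.5,"tz": 2,"claw": 0.3},{"wx": 0,"wy": -0.005,"wz": 0,"tx": 1.6,"ty": 7.5,"tz": 5,"claw": 0.3},{"wx": 0,"wy": -0.005,"wz": 0,"tx": 1.6,"ty": 7.5,"tz": 8,"claw": 0.3},{"wx": 0,"wy": -0.005,"wz": 0,"tx": 1.6,"ty": 7.5,"tz": 10.5,"claw": 0.3},{"wx": 0,"wy": -0.005,"wz": 0,"tx": 1.6,"ty": 7.5,"tz": 11.5,"claw": 0.3},{"wx": 0,"wy": -0.005,"wz": 0,"tx": 1.6,"ty": 7.5,"tz": 11.5,"claw": 0.3}]}}

```text
time: 24.65
tcp_pos: [0.6552, -0.1307, 0.0436]
tool_rot: [1.867, 2.524, -0.005]
force: [0.1, 0.8, -2.0]
gripper_width: 0.0683
finger_force: 24.5
```

```bash
python3 - <<'E'
from h import *
goj([0,-.046,.02],(1,0,0),(0,0,1));print(ctrl.sense()["force"])
E
```

```text
from [ 0.6552 -0.1307  0.0436] to [ 0.66   -0.1289  0.02  ] | t [0.04 0.52 2.36] w [-0.002  0.004  0.002]
[ 0.06484808  0.78873217 -1.9941971 ]
```

{"name": "step_arm", "arguments": {"plan": [{"wx": 0,"wy": 0,"wz": 0,"tx": 0,"ty": 0.5,"tz": 0.4,"claw": 0.3},{"wx": 0,"wy": 0.004,"wz": 0,"tx": 0,"ty": 0.5,"tz": 0.8,"claw": 0.3},{"wx": 0,"wy": 0.004,"wz": 0,"tx": 0,"ty": 0.5,"tz": 1.2,"claw": 0.3},{"wx": 0,"wy": 0.004,"wz": 0,"tx": 0,"ty": 0.5,"tz": 1.6,"claw": 0.3},{"wx": 0,"wy": 0.004,"wz": 0,"tx": 0,"ty": 0.5,"tz": 1.6,"claw": 0.3}]}}

```text
time: 25.15
tcp_pos: [0.6632, -0.1281, 0.0295]
tool_rot: [1.866, 2.525, 0.004]
force: [0.9, 0.9, -1.3]
gripper_width: 0.0685
finger_force: 24.6
```

{"name": "step_arm", "arguments": {"plan": [{"wx": 0,"wy": 0,"wz": 0,"tx": 0,"ty": 0,"tz": 0.2,"claw": 0.3},{"wx": 0,"wy": 0,"wz": 0,"tx": 0,"ty": 0,"tz": 0.4,"claw": 0.3},{"wx": 0,"wy": 0,"wz": 0,"tx": 0,"ty": 0,"tz": 0.6,"claw": 0.3},{"wx": 0,"wy": 0,"wz": 0,"tx": 0,"ty": 0,"tz": 0.6,"claw": 0.3}]}}

```text
time: 25.55
tcp_pos: [0.6646, -0.1282, 0.0261]
tool_rot: [1.864, 2.522, 0.006]
force: [0.5, 0.9, 11.5]
gripper_width: 0.0678
finger_force: 24.9
```

```bash
python3 - <<'E'
from h import *
goj([0,-.046,.02],(1,0,0),(0,0,1));print(ctrl.sense()["force"])
E
```

```text
from [ 0.6646 -0.1282  0.0261] to [ 0.66   -0.1289  0.02  ] | t [ 0.07 -0.47  0.61] w [0.006 0.002 0.003]
[ 0.50494633  0.90619914 11.54931235]
```

{"name": "step_arm", "arguments": {"plan": [{"wx": 0,"wy": 0,"wz": 0,"tx": 0,"ty": 0,"tz": 0,"claw": 1},{"wx": 0,"wy": 0,"wz": 0,"tx": 0,"ty": 0,"tz": 0,"claw": 1},{"wx": 0,"wy": 0,"wz": 0,"tx": 0,"ty": 0,"tz": 0,"claw": 1},{"wx": 0,"wy": 0,"wz": 0,"tx": 0,"ty": 0,"tz": 0,"claw": 1},{"wx": 0,"wy": 0,"wz": 0,"tx": -0.6,"ty": -0.4,"tz": 0,"claw": 1},{"wx": 0,"wy": 0,"wz": 0,"tx": -1.3,"ty": -0.4,"tz": 0,"claw": 1},{"wx": 0,"wy": 0,"wz": 0,"tx": -1.3,"ty": -0.4,"tz": 0.6,"claw": 1},{"wx": 0,"wy": 0,"wz": 0,"tx": -1.3,"ty": -0.4,"tz": 1.2,"claw": 1},{"wx": 0,"wy": 0,"wz": 0,"tx": -1.3,"ty": -0.4,"tz": 1.2,"claw": 1}]}}

```text
time: 26.45
tcp_pos: [0.6612, -0.1421, 0.0096]
tool_rot: [-1.867, -2.525, -0.0]
force: [-0.1, 0.3, -0.4]
gripper_width: 0.0941
finger_force: 0.0
```

```bash
python3 - <<'E'
from h import *
goj([0,-.059,.012],(1,0,0),(0,0,1));print(ctrl.sense()["force"])
E
```

```text
from [ 0.6612 -0.1421  0.0096] to [ 0.6638 -0.1414  0.012 ] | t [-0.01  0.27 -0.24] w [-0.    -0.001  0.002]
[-0.09929418  0.33579319 -0.37383114]
```

{"name": "step_arm", "arguments": {"plan": [{"wx": 0,"wy": 0,"wz": 0,"tx": 0,"ty": 0.25,"tz": -0.1,"claw": 1},{"wx": 0,"wy": 0,"wz": 0,"tx": 0,"ty": 0.25,"tz": -0.1,"claw": 1},{"wx": 0,"wy": 0,"wz": 0,"tx": 0,"ty": 0.25,"tz": -0.1,"claw": 0.3},{"wx": 0,"wy": 0,"wz": 0,"tx": 0,"ty": 0.25,"tz": -0.1,"claw": 0.3},{"wx": 0,"wy": 0,"wz": 0,"tx": 0,"ty": 0.25,"tz": -0.1,"claw": 0.3},{"wx": 0,"wy": 0,"wz": 0,"tx": 0,"ty": 0.25,"tz": -0.1,"claw": 0.3},{"wx": 0,"wy": 0,"wz": 0,"tx": 0,"ty": 0.25,"tz": -0.1,"claw": 0.3}], "force": 15}}

```text
time: 27.15
tcp_pos: [0.665, -0.1412, 0.0122]
tool_rot: [1.867, 2.525, 0.003]
force: [2.4, 0.7, -0.3]
gripper_width: 0.0682
finger_force: 15.0
```

```bash
python3 - <<'E'
from h import *
s=ctrl.sense();print(s["gripper_width"],s["finger_force"],s["force"]);goj([0,-.059,.012],(1,0,0),(0,0,1))
E
```

```text
0.06819115207473381 14.968492537736893 [ 2.44269631  0.73330079 -0.34526942]
from [ 0.665  -0.1412  0.0122] to [ 0.6638 -0.1414  0.012 ] | t [ 0.03 -0.12  0.02] w [ 0.002 -0.     0.002]
```

{"name": "step_arm", "arguments": {"plan": [{"wx": 0,"wy": 0,"wz": 0,"tx": 0,"ty": -0.1,"tz": 0,"claw": 0.3},{"wx": 0,"wy": 0,"wz": 0,"tx": 0,"ty": -0.1,"tz": 0,"claw": 1},{"wx": 0,"wy": 0,"wz": 0,"tx": 0,"ty": -0.1,"tz": 0,"claw": 1},{"wx": 0,"wy": 0,"wz": 0,"tx": 0,"ty": -0.1,"tz": 0,"claw": 1},{"wx": 0,"wy": 0,"wz": 0,"tx": 0,"ty": -0.1,"tz": 0,"claw": 1},{"wx": 0,"wy": 0,"wz": 0,"tx": 0,"ty": -0.1,"tz": -2,"claw": 1},{"wx": 0,"wy": 0,"wz": 0,"tx": 0,"ty": -0.1,"tz": -6,"claw": 1},{"wx": 0,"wy": 0,"wz": 0,"tx": 0,"ty": -0.1,"tz": -10,"claw": 1},{"wx": 0,"wy": 0,"wz": 0,"tx": 0,"ty": -0.1,"tz": -14,"claw": 1},{"wx": 0,"wy": 0,"wz": 0,"tx": 0,"ty": -0.1,"tz": -16,"claw": 1}]}}

```text
time: 28.15
tcp_pos: [0.6653, -0.1409, 0.1778]
tool_rot: [1.864, 2.522, 0.008]
force: [-0.0, 0.5, 0.2]
gripper_width: 0.094
finger_force: 0.0
```

{"name": "step_arm", "arguments": {"plan": [{"wx": 0,"wy": 0,"wz": 0.1,"tx": 4.6,"ty": -0.9,"tz": 0,"claw": 1},{"wx": 0,"wy": 0,"wz": 0.2,"tx": 9.2,"ty": -1.8,"tz": 0,"claw": 1},{"wx": 0.005,"wy": 0,"wz": 0.31,"tx": 13.8,"ty": -2.7,"tz": 0,"claw": 1},{"wx": 0.005,"wy": 0,"wz": 0.31,"tx": 18.4,"ty": -3.6,"tz": 0,"claw": 1},{"wx": 0.005,"wy": 0,"wz": 0.31,"tx": 23,"ty": -4.5,"tz": 0,"claw": 1},{"wx": 0.005,"wy": 0,"wz": 0.31,"tx": 27.6,"ty": -5.4,"tz": 0,"claw": 1},{"wx": 0.005,"wy": 0,"wz": 0.31,"tx": 32.2,"ty": -6.3,"tz": 0,"claw": 1},{"wx": 0.005,"wy": 0,"wz": 0.31,"tx": 36.8,"ty": -7.2,"tz": 0,"claw": 1},{"wx": 0.005,"wy": 0,"wz": 0.31,"tx": 41.4,"ty": -8.1,"tz": 0,"claw": 1},{"wx": 0.005,"wy": 0,"wz": 0.31,"tx": 45.4,"ty": -8.7,"tz": 0.9,"claw": 1}]}}

```text
time: 29.15
tcp_pos: [0.4464, 0.27, 0.1654]
tool_rot: [-2.233, -2.208, -0.002]
force: [0.6, 1.1, 0.1]
gripper_width: 0.0938
finger_force: 0.0
```

```bash
cat >> h.py <<'E'
def tins(z):
    im=ctrl.camera("top");H,S,V=cv2.split(cv2.cvtColor(im,cv2.COLOR_RGB2HSV));roi=np.zeros(H.shape,bool);roi[135:205,345:415]=1
    for m,n in((roi&(H>98)&(H<125)&(S>80)&(V<190),"navy"),(roi&(S<110)&(V>150)&(H>12)&(H<40),"label")):
        for b in blobs("top",m,z,40):q=np.array(b[1])/1000-O;print(n,b,"jig",(q@X).round(4),(q@Y).round(4),b[3]-106.9)
    return im
E
python3 - <<'E'
from h import *
tins(.062);red();go([.451,.269,.03],-1);go([.451,.269,-.022],-1)
E
```

```text
navy (array([371., 161.]), array([ 662.4, -140.6]), array([ 67.2, 107.6]), np.float32(109.2)) jig -0.0011 -0.0579 2.2999954
label (array([371., 161.]), array([ 664.1, -141.4]), array([36. , 71.2]), np.float32(107.5)) jig 0.0003 -0.0591 0.5999985
label (array([396., 171.]), array([ 637.5, -209.9]), array([122.6, 212.5]), np.float32(179.3)) jig -0.045 -0.117 72.4
(array([399., 206.]), array([ 532.5, -227.5]), array([ 8.4, 61.8]), np.float32(93.0))
(array([397., 192.]), array([ 576.7, -222.6]), array([ 8. , 63.2]), np.float32(100.2))
from [0.4433 0.2736 0.1647] to [0.451 0.269 0.03 ] | t [-0.52  0.81 13.46] w [-0.003 -0.004  0.016]
from [0.4433 0.2736 0.1647] to [ 0.451  0.269 -0.022] | t [-0.54  0.83 18.66] w [-0.003 -0.004  0.016]
```

{"name": "step_arm", "arguments": {"plan": [{"wx": 0,"wy": 0,"wz": 0.015,"tx": -0.5,"ty": 0.8,"tz": 4,"claw": 1},{"wx": 0,"wy": 0,"wz": 0.015,"tx": -0.5,"ty": 0.8,"tz": 8,"claw": 1},{"wx": 0,"wy": 0,"wz": 0.015,"tx": -0.5,"ty": 0.8,"tz": 11,"claw": 1},{"wx": 0,"wy": 0,"wz": 0.015,"tx": -0.5,"ty": 0.8,"tz": 13,"claw": 1},{"wx": 0,"wy": 0,"wz": 0.015,"tx": -0.5,"ty": 0.8,"tz": 13,"claw": 1},{"wx": 0,"wy": 0,"wz": 0.015,"tx": -0.5,"ty": 0.8,"tz": 13,"claw": 1}]}}

```text
time: 29.85
tcp_pos: [0.4554, 0.2618, 0.0339]
tool_rot: [-2.251, -2.189, 0.003]
force: [-1.0, 0.3, -0.3]
gripper_width: 0.0937
finger_force: 0.0
```

```bash
python3 - <<'E'
from h import *
go([.451,.269,-.020],-1)
E
```

```text
from [0.4554 0.2618 0.0339] to [ 0.451  0.269 -0.02 ] | t [ 0.71 -0.45  5.39] w [-0.003 -0.    -0.011]
```

{"name": "step_arm", "arguments": {"plan": [{"wx": 0,"wy": 0,"wz": -0.01,"tx": 0.7,"ty": -0.45,"tz": 0,"claw": 1},{"wx": 0,"wy": 0,"wz": -0.01,"tx": 0.7,"ty": -0.45,"tz": 1.5,"claw": 1},{"wx": 0,"wy": 0,"wz": -0.01,"tx": 0.7,"ty": -0.45,"tz": 3.5,"claw": 1},{"wx": 0,"wy": 0,"wz": -0.01,"tx": 0.7,"ty": -0.45,"tz": 4.9,"claw": 1},{"wx": 0,"wy": 0,"wz": -0.01,"tx": 0.7,"ty": -0.45,"tz": 5.4,"claw": 1},{"wx": 0,"wy": 0,"wz": -0.01,"tx": 0.7,"ty": -0.45,"tz": 5.4,"claw": 1}]}}

```text
time: 30.45
tcp_pos: [0.4498, 0.2687, -0.0218]
tool_rot: [-2.239, -2.2, 0.006]
force: [0.2, 0.1, -0.4]
gripper_width: 0.0936
finger_force: 0.0
```

{"name": "step_arm", "arguments": {"plan": [{"wx": 0,"wy": 0,"wz": 0,"tx": 0,"ty": 0,"tz": 0,"claw": 0.3},{"wx": 0,"wy": 0,"wz": 0,"tx": 0,"ty": 0,"tz": 0,"claw": 0.3},{"wx": 0,"wy": 0,"wz": 0,"tx": 0,"ty": 0,"tz": 0,"claw": 0.3},{"wx": 0,"wy": 0,"wz": 0,"tx": 0,"ty": 0,"tz": 0,"claw": 0.3},{"wx": 0,"wy": 0,"wz": 0,"tx": 0,"ty": 0,"tz": 0,"claw": 0.3}], "force": 20}}

```text
time: 30.95
tcp_pos: [0.4507, 0.269, -0.0207]
tool_rot: [-2.24, -2.2, 0.003]
force: [0.0, 0.1, 2.6]
gripper_width: 0.0681
finger_force: 20.0
```

```bash
python3 - <<'E'
from h import *
go([.451,.269,-.020],-1)
E
```

```text
from [ 0.4507  0.269  -0.0207] to [ 0.451  0.269 -0.02 ] | t [ 0.01  0.03 -0.07] w [-0.003 -0.    -0.001]
```

{"name": "step_arm", "arguments": {"plan": [{"wx": 0,"wy": 0,"wz": 0,"tx": 0,"ty": 0,"tz": -2,"claw": 0.3},{"wx": 0,"wy": 0,"wz": 0,"tx": 0,"ty": 0,"tz": -6,"claw": 0.3},{"wx": 0,"wy": 0,"wz": 0,"tx": 0,"ty": 0,"tz": -10,"claw": 0.3},{"wx": 0,"wy": 0,"wz": 0,"tx": 0,"ty": 0,"tz": -14,"claw": 0.3},{"wx": 0,"wy": 0,"wz": 0,"tx": 0,"ty": 0,"tz": -18,"claw": 0.3},{"wx": 0,"wy": 0,"wz": 0,"tx": 0,"ty": 0,"tz": -20,"claw": 0.3},{"wx": 0,"wy": 0,"wz": 0,"tx": 0,"ty": 0,"tz": -20,"claw": 0.3}]}}

```text
time: 31.65
tcp_pos: [0.4523, 0.27, 0.1813]
tool_rot: [-2.241, -2.2, -0.003]
force: [-0.2, 0.4, -2.3]
gripper_width: 0.068
finger_force: 20.0
```

```bash
python3 - <<'E'
from h import *
goj([0,-.059,.17],(1,0,0),(0,0,1));print(ctrl.sense()["force"]);tins(.062)
E
```

```text
from [0.4523 0.27   0.1813] to [ 0.6638 -0.1414  0.17  ] | t [-40.74  21.9    1.05] w [ 0.001 -0.002 -0.313]
[-0.1515589   0.42245322 -2.32851333]
navy (array([371., 162.]), array([ 661.8, -141.7]), array([ 66.9, 108.3]), np.float32(105.8)) jig -0.002 -0.0588 -1.0999985
label (array([371., 161.]), array([ 664.1, -141.4]), array([36. , 71.2]), np.float32(107.5)) jig 0.0003 -0.0591 0.5999985
label (array([396., 171.]), array([ 637.5, -209.9]), array([122.6, 212.5]), np.float32(179.3)) jig -0.045 -0.117 72.4
```

{"name": "step_arm", "arguments": {"plan": [{"wx": 0,"wy": 0,"wz": 0,"tx": -4,"ty": 2.1,"tz": 0,"claw": 0.3},{"wx": 0,"wy": 0,"wz": 0,"tx": -8.2,"ty": 4.4,"tz": 0,"claw": 0.3},{"wx": 0,"wy": 0,"wz": 0,"tx": -12.4,"ty": 6.6,"tz": 0,"claw": 0.3},{"wx": 0,"wy": 0,"wz": -0.05,"tx": -16.6,"ty": 8.9,"tz": 0,"claw": 0.3},{"wx": 0,"wy": 0,"wz": -0.12,"tx": -20.8,"ty": 11.2,"tz": 0,"claw": 0.3},{"wx": 0,"wy": 0,"wz": -0.18,"tx": -25,"ty": 13.4,"tz": 0,"claw": 0.3},{"wx": 0,"wy": 0,"wz": -0.24,"tx": -29.2,"ty": 15.7,"tz": 0,"claw": 0.3},{"wx": 0,"wy": 0,"wz": -0.313,"tx": -33.4,"ty": 18,"tz": 0,"claw": 0.3},{"wx": 0,"wy": 0,"wz": -0.313,"tx": -37.6,"ty": 20.2,"tz": 0,"claw": 0.3},{"wx": 0,"wy": 0,"wz": -0.313,"tx": -40.7,"ty": 21.9,"tz": 1,"claw": 0.3}]}}

```text
time: 32.7
tcp_pos: [0.6629, -0.1462, 0.1656]
tool_rot: [-1.873, -2.518, 0.007]
force: [0.1, 0.2, -2.1]
gripper_width: 0.0686
finger_force: 20.0
```

{"name": "step_arm", "arguments": {"plan": [{"wx": 0,"wy": 0,"wz": 0,"tx": 0,"ty": 0,"tz": 0,"claw": 0.3},{"wx": 0,"wy": 0,"wz": 0,"tx": 0,"ty": 0,"tz": 0,"claw": 0.3},{"wx": 0,"wy": 0,"wz": 0,"tx": 0,"ty": 0,"tz": 0,"claw": 0.3}]}}

```text
time: 33.0
tcp_pos: [0.6615, -0.1398, 0.1668]
tool_rot: [-1.864, -2.522, 0.004]
force: [0.3, 1.0, -2.3]
gripper_width: 0.0681
finger_force: 20.0
```

```bash
python3 - <<'E'
from h import *
goj([0,-.059,.06],(1,0,0),(0,0,1));print(ctrl.sense()["force"])
E
```

```text
from [ 0.6615 -0.1398  0.1668] to [ 0.6638 -0.1414  0.06  ] | t [-0.24  0.22 10.68] w [-0.005 -0.003  0.003]
[ 0.27599783  1.02323477 -2.33587848]
```

{"name": "step_arm", "arguments": {"plan": [{"wx": -0.004,"wy": -0.002,"wz": 0,"tx": -0.2,"ty": 0.2,"tz": 3,"claw": 0.3},{"wx": -0.004,"wy": -0.002,"wz": 0,"tx": -0.2,"ty": 0.2,"tz": 6,"claw": 0.3},{"wx": -0.004,"wy": -0.002,"wz": 0,"tx": -0.2,"ty": 0.2,"tz": 9,"claw": 0.3},{"wx": -0.004,"wy": -0.002,"wz": 0,"tx": -0.2,"ty": 0.2,"tz": 10.8,"claw": 0.3},{"wx": -0.004,"wy": -0.002,"wz": 0,"tx": -0.2,"ty": 0.2,"tz": 10.8,"claw": 0.3},{"wx": -0.004,"wy": -0.002,"wz": 0,"tx": -0.2,"ty": 0.2,"tz": 10.8,"claw": 0.3},{"wx": -0.004,"wy": -0.002,"wz": 0,"tx": -0.2,"ty": 0.2,"tz": 10.8,"claw": 0.3}]}}

```text
time: 33.7
tcp_pos: [0.6662, -0.1427, 0.0622]
tool_rot: [1.868, 2.521, 0.003]
force: [0.2, -0.4, -1.2]
gripper_width: 0.0683
finger_force: 20.0
```

```bash
python3 - <<'E'
from h import *
goj([0,-.059,.041],(1,0,0),(0,0,1));print(ctrl.sense()["force"])
E
```

```text
from [ 0.6662 -0.1427  0.0622] to [ 0.6638 -0.1414  0.041 ] | t [ 0.2  -0.2   2.12] w [0.004 0.002 0.001]
[ 0.22539587 -0.40790696 -1.15085122]
```

{"name": "step_arm", "arguments": {"plan": [{"wx": 0.003,"wy": 0,"wz": 0,"tx": 0.2,"ty": -0.2,"tz": 0.5,"claw": 0.3},{"wx": 0.003,"wy": 0,"wz": 0,"tx": 0.2,"ty": -0.2,"tz": 1,"claw": 0.3},{"wx": 0.003,"wy": 0,"wz": 0,"tx": 0.2,"ty": -0.2,"tz": 1.4,"claw": 0.3},{"wx": 0.003,"wy": 0,"wz": 0,"tx": 0.2,"ty": -0.2,"tz": 1.6,"claw": 0.3},{"wx": 0.003,"wy": 0,"wz": 0,"tx": 0.2,"ty": -0.2,"tz": 1.6,"claw": 0.3}]}}

```text
time: 34.2
tcp_pos: [0.662, -0.1421, 0.0437]
tool_rot: [-1.87, -2.523, 0.005]
force: [-0.0, -0.4, -2.8]
gripper_width: 0.068
finger_force: 20.0
```

```bash
python3 - <<'E'
from h import *
goj([0,-.059,.041],(1,0,0),(0,0,1));print(ctrl.sense()["force"])
E
```

```text
from [ 0.662  -0.1421  0.0437] to [ 0.6638 -0.1414  0.041 ] | t [0.02 0.19 0.27] w [-0.003  0.001  0.   ]
[-0.047135   -0.38355628 -2.76754815]
```

{"name": "step_arm", "arguments": {"plan": [{"wx": 0,"wy": 0,"wz": 0,"tx": 0,"ty": 0.15,"tz": 0,"claw": 0.3},{"wx": 0,"wy": 0,"wz": 0,"tx": 0,"ty": 0.15,"tz": 0.2,"claw": 0.3},{"wx": 0,"wy": 0,"wz": 0,"tx": 0,"ty": 0.15,"tz": 0.35,"claw": 0.3},{"wx": 0,"wy": 0,"wz": 0,"tx": 0,"ty": 0.15,"tz": 0.35,"claw": 0.3},{"wx": 0,"wy": 0,"wz": 0,"tx": 0,"ty": 0.15,"tz": 0.35,"claw": 0.3}]}}

```text
time: 34.7
tcp_pos: [0.6637, -0.1416, 0.0407]
tool_rot: [-1.87, -2.524, 0.004]
force: [-0.0, -0.7, -2.6]
gripper_width: 0.0685
finger_force: 20.0
```

```bash
python3 - <<'E'
from h import *
goj([0,-.059,.041],(1,0,0),(0,0,1));print(ctrl.sense()["force"])
E
```

```text
from [ 0.6637 -0.1416  0.0407] to [ 0.6638 -0.1414  0.041 ] | t [ 0.02  0.02 -0.03] w [-0.003  0.001  0.   ]
[-0.00259099 -0.6762184  -2.58497702]
```

{"name": "step_arm", "arguments": {"plan": [{"wx": 0,"wy": 0,"wz": 0,"tx": 0,"ty": 0,"tz": 0.1,"claw": 0.3},{"wx": 0,"wy": 0,"wz": 0,"tx": 0,"ty": 0,"tz": 0.15,"claw": 0.3},{"wx": 0,"wy": 0,"wz": 0,"tx": 0,"ty": 0,"tz": 0.15,"claw": 0.3}]}}

```text
time: 35.0
tcp_pos: [0.6638, -0.1416, 0.0403]
tool_rot: [1.871, 2.524, -0.004]
force: [-2.1, 1.0, 4.8]
gripper_width: 0.0683
finger_force: 20.0
```

{"name": "step_arm", "arguments": {"plan": [{"wx": 0,"wy": 0,"wz": 0,"tx": 0,"ty": 0,"tz": 0,"claw": 0.9},{"wx": 0,"wy": 0,"wz": 0,"tx": 0,"ty": 0,"tz": 0,"claw": 0.9},{"wx": 0,"wy": 0,"wz": 0,"tx": 0,"ty": 0,"tz": 0,"claw": 0.9},{"wx": 0,"wy": 0,"wz": 0,"tx": 0,"ty": 0,"tz": 1,"claw": 0.9},{"wx": 0,"wy": 0,"wz": 0,"tx": 0,"ty": 0,"tz": 2,"claw": 0.9},{"wx": 0,"wy": 0,"wz": 0,"tx": 0,"ty": 0,"tz": 2.7,"claw": 0.9},{"wx": 0,"wy": 0,"wz": 0,"tx": 0,"ty": 0,"tz": 2.7,"claw": 0.9},{"wx": 0,"wy": 0,"wz": 0,"tx": 0,"ty": 0,"tz": 2.7,"claw": 0.9}]}}

```text
time: 35.8
tcp_pos: [0.6635, -0.1414, 0.0118]
tool_rot: [-1.87, -2.523, 0.004]
force: [0.3, 0.0, 0.8]
gripper_width: 0.0892
finger_force: 0.0
```

```bash
python3 - <<'E'
from h import *
goj([0,-.059,.013],(1,0,0),(0,0,1));print(ctrl.sense()["force"])
E
```

```text
from [ 0.6635 -0.1414  0.0118] to [ 0.6638 -0.1414  0.013 ] | t [-0.    0.03 -0.12] w [-0.003  0.001  0.   ]
[0.28776782 0.01609154 0.78877045]
```

{"name": "step_arm", "arguments": {"plan": [{"wx": 0,"wy": 0,"wz": 0,"tx": 0,"ty": 0,"tz": 0,"claw": 0.3},{"wx": 0,"wy": 0,"wz": 0,"tx": 0,"ty": 0,"tz": 0,"claw": 0.3},{"wx": 0,"wy": 0,"wz": 0,"tx": 0,"ty": 0,"tz": 0,"claw": 0.3},{"wx": 0,"wy": 0,"wz": 0,"tx": 0,"ty": 0,"tz": 0,"claw": 0.3},{"wx": 0,"wy": 0,"wz": 0,"tx": -0.1,"ty": 0,"tz": 0,"claw": 0.3},{"wx": 0,"wy": 0,"wz": 0,"tx": -0.2,"ty": 0,"tz": 0,"claw": 0.3},{"wx": 0,"wy": 0,"wz": 0,"tx": -0.3,"ty": 0,"tz": 0,"claw": 0.3},{"wx": 0,"wy": 0,"wz": 0,"tx": -0.35,"ty": 0,"tz": 0,"claw": 0.3},{"wx": 0,"wy": 0,"wz": 0,"tx": -0.35,"ty": 0,"tz": 0,"claw": 0.3}], "force": 15}}

```text
time: 36.7
tcp_pos: [0.6644, -0.1427, 0.0126]
tool_rot: [-1.868, -2.523, 0.001]
force: [-1.9, 4.2, 3.0]
gripper_width: 0.069
finger_force: 15.0
```

```bash
python3 - <<'E'
from h import *
goj([0,-.0625,.013],(1,0,0),(0,0,1));s=ctrl.sense();print(s["force"],s["gripper_width"],s["finger_force"])
E
```

```text
from [ 0.6644 -0.1427  0.0126] to [ 0.6648 -0.1447  0.013 ] | t [-0.21 -0.03 -0.04] w [-0.002 -0.002  0.001]
[-1.90706971  4.15416713  2.98145003] 0.06896686991166234 14.971379712224007
```

{"name": "step_arm", "arguments": {"plan": [{"wx": 0,"wy": 0,"wz": 0,"tx": -0.1,"ty": 0,"tz": 0,"claw": 0.3},{"wx": 0,"wy": 0,"wz": 0,"tx": -0.2,"ty": 0,"tz": 0,"claw": 0.3},{"wx": 0,"wy": 0,"wz": 0,"tx": -0.2,"ty": 0,"tz": 0,"claw": 0.3},{"wx": 0,"wy": 0,"wz": 0,"tx": -0.2,"ty": 0,"tz": 0,"claw": 0.3}], "force": 20}}

```text
time: 37.1
tcp_pos: [0.6656, -0.1455, 0.0126]
tool_rot: [-1.869, -2.524, 0.001]
force: [-1.0, 4.0, 3.9]
gripper_width: 0.0682
finger_force: 20.0
```

```bash
python3 - <<'E'
from h import *
goj([0,-.0625,.013],(1,0,0),(0,0,1));s=ctrl.sense();print(s["force"],s["gripper_width"],s["finger_force"])
E
```

```text
from [ 0.6656 -0.1455  0.0126] to [ 0.6648 -0.1447  0.013 ] | t [ 0.1  -0.06 -0.04] w [-0.001 -0.     0.001]
[-0.95423182  4.04696193  3.9410102 ] 0.06818270693195647 19.963872134685516
```

{"name": "step_arm", "arguments": {"plan": [{"wx": 0,"wy": 0,"wz": 0,"tx": 0,"ty": 0,"tz": 0,"claw": 1},{"wx": 0,"wy": 0,"wz": 0,"tx": 0,"ty": 0,"tz": 0,"claw": 1},{"wx": 0,"wy": 0,"wz": 0,"tx": 0,"ty": 0,"tz": 0,"claw": 1},{"wx": 0,"wy": 0,"wz": 0,"tx": 0,"ty": 0,"tz": 0,"claw": 1},{"wx": 0,"wy": 0,"wz": 0,"tx": 0,"ty": 0,"tz": -2,"claw": 1},{"wx": 0,"wy": 0,"wz": 0,"tx": 0,"ty": 0,"tz": -6,"claw": 1},{"wx": 0,"wy": 0,"wz": 0,"tx": 0,"ty": 0,"tz": -10,"claw": 1},{"wx": 0,"wy": 0,"wz": 0,"tx": 0,"ty": 0,"tz": -14,"claw": 1},{"wx": 0,"wy": 0,"wz": 0,"tx": 0,"ty": 0,"tz": -16,"claw": 1},{"wx": 0,"wy": 0,"wz": 0,"tx": 0,"ty": 0,"tz": -16,"claw": 1}]}}

```text
time: 38.1
tcp_pos: [0.6682, -0.146, 0.1777]
tool_rot: [1.867, 2.519, 0.002]
force: [0.3, -1.2, 0.8]
gripper_width: 0.0939
finger_force: 0.0
```

```bash
python3 - <<'E'
from h import *
go([.4587,-.0423,.10],-4.8)
E
```

```text
from [ 0.6682 -0.146   0.1777] to [ 0.4587 -0.0423  0.1   ] | t [ 16.05 -17.06   7.62] w [0.006 0.003 0.379]
```

{"name": "step_arm", "arguments": {"plan": [{"wx": 0,"wy": 0,"wz": 0.1,"tx": 2.6,"ty": -2.8,"tz": 0,"claw": 1},{"wx": 0,"wy": 0,"wz": 0.2,"tx": 5.4,"ty": -5.7,"tz": 0,"claw": 1},{"wx": 0,"wy": 0,"wz": 0.3,"tx": 8,"ty": -8.5,"tz": 0,"claw": 1},{"wx": 0.005,"wy": 0,"wz": 0.379,"tx": 10.6,"ty": -11.3,"tz": 1,"claw": 1},{"wx": 0.005,"wy": 0,"wz": 0.379,"tx": 13.3,"ty": -14.2,"tz": 3.5,"claw": 1},{"wx": 0.005,"wy": 0,"wz": 0.379,"tx": 16,"ty": -17,"tz": 6,"claw": 1},{"wx": 0.005,"wy": 0,"wz": 0.379,"tx": 16,"ty": -17,"tz": 7.5,"claw": 1},{"wx": 0.005,"wy": 0,"wz": 0.379,"tx": 16,"ty": -17,"tz": 7.5,"claw": 1},{"wx": 0.005,"wy": 0,"wz": 0.379,"tx": 16,"ty": -17,"tz": 7.5,"claw": 1}]}}

```text
time: 39.0
tcp_pos: [0.4569, -0.0431, 0.0977]
tool_rot: [-2.311, -2.124, 0.01]
force: [0.8, 0.1, 0.4]
gripper_width: 0.0936
finger_force: 0.0
```

```bash
python3 - <<'E'
from h import *
im=tins(.091)
cv2.imwrite("pics/t12.png",im[:,:,::-1])
go([.4587,-.0423,-.022],-4.8)
E
```

```text
navy (array([373., 159.]), array([ 663.3, -144.9]), array([ 72.5, 108.8]), np.float32(107.5)) jig -0.0015 -0.0623 0.5999985
label (array([353., 197.]), array([559.1, -94.8]), array([59.5, 70.2]), np.float32(88.6)) jig -0.0866 0.016 -18.300003
label (array([373., 158.]), array([ 665.1, -144.8]), array([36.3, 71.8]), np.float32(107.5)) jig 0.0003 -0.0627 0.5999985
label (array([396., 171.]), array([ 632.2, -205.5]), array([122.5, 208.9]), np.float32(0.0)) jig -0.0488 -0.1112 -106.9
from [ 0.4575 -0.0431  0.098 ] to [ 0.4587 -0.0423 -0.022 ] | t [ 0.12  0.18 12.  ] w [-0.005  0.002 -0.001]
```

{"name": "step_arm", "arguments": {"plan": [{"wx": -0.003,"wy": 0,"wz": 0,"tx": 0.1,"ty": 0.15,"tz": 3,"claw": 1},{"wx": -0.003,"wy": 0,"wz": 0,"tx": 0.1,"ty": 0.15,"tz": 6,"claw": 1},{"wx": -0.003,"wy": 0,"wz": 0,"tx": 0.1,"ty": 0.15,"tz": 9,"claw": 1},{"wx": -0.003,"wy": 0,"wz": 0,"tx": 0.1,"ty": 0.15,"tz": 11,"claw": 1},{"wx": -0.003,"wy": 0,"wz": 0,"tx": 0.1,"ty": 0.15,"tz": 11.7,"claw": 1},{"wx": -0.003,"wy": 0,"wz": 0,"tx": 0.1,"ty": 0.15,"tz": 11.7,"claw": 1},{"wx": -0.003,"wy": 0,"wz": 0,"tx": 0.1,"ty": 0.15,"tz": 11.7,"claw": 1}]}}

```text
time: 39.75
tcp_pos: [0.4582, -0.0424, -0.0187]
tool_rot: [2.313, 2.126, -0.005]
force: [0.5, -0.9, 0.8]
gripper_width: 0.0938
finger_force: 0.0
```

{"name": "step_arm", "arguments": {"plan": [{"wx": 0,"wy": 0,"wz": 0,"tx": 0,"ty": 0,"tz": 0,"claw": 0.2},{"wx": 0,"wy": 0,"wz": 0,"tx": 0,"ty": 0,"tz": 0,"claw": 0.2},{"wx": 0,"wy": 0,"wz": 0,"tx": 0,"ty": 0,"tz": 0,"claw": 0.2},{"wx": 0,"wy": 0,"wz": 0,"tx": 0,"ty": 0,"tz": 0,"claw": 0.2},{"wx": 0,"wy": 0,"wz": 0,"tx": 0,"ty": 0,"tz": 0,"claw": 0.2}], "force": 20}}

```text
time: 40.25
tcp_pos: [0.4576, -0.0426, -0.0192]
tool_rot: [2.312, 2.126, -0.006]
force: [0.2, -0.6, 5.1]
gripper_width: 0.066
finger_force: 20.0
```

{"name": "step_arm", "arguments": {"plan": [{"wx": 0,"wy": 0,"wz": 0,"tx": 0,"ty": 0,"tz": -2,"claw": 0.2},{"wx": 0,"wy": 0,"wz": 0,"tx": 0,"ty": 0,"tz": -6,"claw": 0.2},{"wx": 0,"wy": 0,"wz": 0,"tx": 0,"ty": 0,"tz": -10,"claw": 0.2},{"wx": 0,"wy": 0,"wz": 0,"tx": 0,"ty": 0,"tz": -14,"claw": 0.2},{"wx": 0,"wy": 0,"wz": 0,"tx": 0,"ty": 0,"tz": -18,"claw": 0.2},{"wx": 0,"wy": 0,"wz": 0,"tx": 0,"ty": 0,"tz": -20,"claw": 0.2},{"wx": 0,"wy": 0,"wz": 0,"tx": 0,"ty": 0,"tz": -20,"claw": 0.2},{"wx": 0,"wy": 0,"wz": 0,"tx": 0,"ty": 0,"tz": -20,"claw": 0.2}]}}

```text
time: 41.05
tcp_pos: [0.4571, -0.0425, 0.1798]
tool_rot: [-2.312, -2.125, 0.009]
force: [0.4, -0.3, -2.2]
gripper_width: 0.0659
finger_force: 20.0
```

```bash
python3 - <<'E'
from h import *
goj([0,-.0625,.17],(1,0,0),(0,0,1));s=ctrl.sense();print(s["force"],s["gripper_width"],s["finger_force"])
E
```

```text
from [ 0.4571 -0.0425  0.1798] to [ 0.6648 -0.1447  0.17  ] | t [-8.43 21.56  0.91] w [-0.005  0.003 -0.379]
[ 0.39691224 -0.29967634 -2.18591932] 0.06589179649016903 19.959143847227097
```

{"name": "step_arm", "arguments": {"plan": [{"wx": 0,"wy": 0,"wz": -0.1,"tx": -1.5,"ty": 3.7,"tz": 0,"claw": 0.2},{"wx": 0,"wy": 0,"wz": -0.2,"tx": -3,"ty": 7.4,"tz": 0,"claw": 0.2},{"wx": 0,"wy": 0,"wz": -0.3,"tx": -4.5,"ty": 11.1,"tz": 0,"claw": 0.2},{"wx": -0.003,"wy": 0,"wz": -0.379,"tx": -6,"ty": 14.8,"tz": 0,"claw": 0.2},{"wx": -0.003,"wy": 0,"wz": -0.379,"tx": -7.4,"ty": 18.5,"tz": 0,"claw": 0.2},{"wx": -0.003,"wy": 0,"wz": -0.379,"tx": -8.4,"ty": 21.3,"tz": 0,"claw": 0.2},{"wx": -0.003,"wy": 0,"wz": -0.379,"tx": -8.4,"ty": 21.5,"tz": 1,"claw": 0.2},{"wx": -0.003,"wy": 0,"wz": -0.379,"tx": -8.4,"ty": 21.5,"tz": 3.5,"claw": 0.2},{"wx": -0.003,"wy": 0,"wz": -0.379,"tx": -8.4,"ty": 21.5,"tz": 6,"claw": 0.2},{"wx": -0.003,"wy": 0,"wz": -0.379,"tx": -8.4,"ty": 21.5,"tz": 7.5,"claw": 0.2}]}}

```text
time: 42.05
tcp_pos: [0.6615, -0.1432, 0.1004]
tool_rot: [-1.865, -2.522, 0.01]
force: [-0.5, -0.2, -0.7]
gripper_width: 0.066
finger_force: 20.0
```

{"name": "step_arm", "arguments": {"plan": [{"wx": 0,"wy": 0,"wz": 0,"tx": 0,"ty": 0,"tz": 0,"claw": 0.2},{"wx": 0,"wy": 0,"wz": 0,"tx": 0,"ty": 0,"tz": 0,"claw": 0.2},{"wx": 0,"wy": 0,"wz": 0,"tx": 0,"ty": 0,"tz": 0,"claw": 0.2}]}}

```text
time: 42.35
tcp_pos: [0.6654, -0.1435, 0.106]
tool_rot: [1.869, 2.523, -0.002]
force: [0.2, 0.2, -1.0]
gripper_width: 0.0659
finger_force: 20.0
```

```bash
python3 - <<'E'
from h import *
goj([0,-.0627,.073],(1,0,0),(0,0,1));s=ctrl.sense();print(s["force"],s["gripper_width"],s["finger_force"])
E
```

```text
from [ 0.6654 -0.1435  0.106 ] to [ 0.6648 -0.1449  0.073 ] | t [-0.11 -0.1   3.3 ] w [0.    0.002 0.   ]
[ 0.19607484  0.1836041  -0.99976656] 0.0658554088434131 19.959142059087753
```

{"name": "step_arm", "arguments": {"plan": [{"wx": 0,"wy": 0,"wz": 0,"tx": -0.1,"ty": -0.1,"tz": 0.8,"claw": 0.2},{"wx": 0,"wy": 0,"wz": 0,"tx": -0.1,"ty": -0.1,"tz": 1.6,"claw": 0.2},{"wx": 0,"wy": 0,"wz": 0,"tx": -0.1,"ty": -0.1,"tz": 2.4,"claw": 0.2},{"wx": 0,"wy": 0,"wz": 0,"tx": -0.1,"ty": -0.1,"tz": 2.8,"claw": 0.2},{"wx": 0,"wy": 0,"wz": 0,"tx": -0.1,"ty": -0.1,"tz": 2.8,"claw": 0.2},{"wx": 0,"wy": 0,"wz": 0,"tx": -0.1,"ty": -0.1,"tz": 2.8,"claw": 0.2}]}}

```text
time: 42.95
tcp_pos: [0.6641, -0.1451, 0.0768]
tool_rot: [1.87, 2.524, -0.004]
force: [0.4, 0.7, -1.6]
gripper_width: 0.0661
finger_force: 20.0
```

```bash
python3 - <<'E'
from h import *
goj([0,-.0627,.072],(1,0,0),(0,0,1));s=ctrl.sense();print(s["force"],s["gripper_width"],s["finger_force"])
E
```

```text
from [ 0.6641 -0.1451  0.0768] to [ 0.6648 -0.1449  0.072 ] | t [-0.01  0.08  0.48] w [-0.002  0.002  0.   ]
[ 0.43775589  0.65229077 -1.6241879 ] 0.0661224738937853 19.959152564406395
```

{"name": "step_arm", "arguments": {"plan": [{"wx": 0,"wy": 0,"wz": 0,"tx": 0,"ty": 0.08,"tz": 0.2,"claw": 0.2},{"wx": 0,"wy": 0,"wz": 0,"tx": 0,"ty": 0.08,"tz": 0.4,"claw": 0.2},{"wx": 0,"wy": 0,"wz": 0,"tx": 0,"ty": 0.08,"tz": 0.5,"claw": 0.2},{"wx": 0,"wy": 0,"wz": 0,"tx": 0,"ty": 0.08,"tz": 0.5,"claw": 0.2}]}}

```text
time: 43.35
tcp_pos: [0.6646, -0.145, 0.0717]
tool_rot: [1.87, 2.524, -0.004]
force: [1.0, 0.6, -1.3]
gripper_width: 0.0655
finger_force: 20.0
```

{"name": "step_arm", "arguments": {"plan": [{"wx": 0,"wy": 0,"wz": 0,"tx": 0,"ty": 0,"tz": 0.1,"claw": 0.2},{"wx": 0,"wy": 0,"wz": 0,"tx": 0,"ty": 0,"tz": 0.15,"claw": 0.2},{"wx": 0,"wy": 0,"wz": 0,"tx": 0,"ty": 0,"tz": 0.15,"claw": 0.2}]}}

```text
time: 43.65
tcp_pos: [0.6649, -0.1449, 0.0709]
tool_rot: [1.87, 2.523, -0.004]
force: [-0.4, -0.0, 3.0]
gripper_width: 0.0658
finger_force: 20.0
```

{"name": "step_arm", "arguments": {"plan": [{"wx": 0,"wy": 0,"wz": 0,"tx": 0,"ty": 0,"tz": 0,"claw": 1},{"wx": 0,"wy": 0,"wz": 0,"tx": 0,"ty": 0,"tz": 0,"claw": 1},{"wx": 0,"wy": 0,"wz": 0,"tx": 0,"ty": 0,"tz": 0,"claw": 1},{"wx": 0,"wy": 0,"wz": 0,"tx": 0,"ty": 0,"tz": 0,"claw": 1},{"wx": 0,"wy": 0,"wz": 0,"tx": 0,"ty": 0,"tz": -2,"claw": 1},{"wx": 0,"wy": 0,"wz": 0,"tx": 0,"ty": 0,"tz": -5,"claw": 1},{"wx": 0,"wy": 0,"wz": 0,"tx": 0,"ty": 0,"tz": -9,"claw": 1},{"wx": 0,"wy": 0,"wz": 0,"tx": 0,"ty": 0,"tz": -12,"claw": 0.5},{"wx": 0,"wy": 0,"wz": 0,"tx": 0,"ty": 0,"tz": -12,"claw": 0}]}}

```text
time: 44.55
tcp_pos: [0.6678, -0.1438, 0.1954]
tool_rot: [1.867, 2.518, 0.004]
force: [0.6, 0.3, 0.5]
gripper_width: 0.0813
finger_force: 0.0
```

```bash
python3 - <<'E'
from h import *
go([.6136,.0421,.19],16.9)
E
```

```text
from [ 0.6678 -0.1438  0.1954] to [0.6136 0.0421 0.19  ] | t [19.37  0.22  0.46] w [ 0.006  0.004 -0.   ]
```

{"name": "step_arm", "arguments": {"plan": [{"wx": 0,"wy": 0,"wz": 0,"tx": 4,"ty": 0,"tz": 0,"claw": 0},{"wx": 0,"wy": 0,"wz": 0,"tx": 8.5,"ty": 0.1,"tz": 0,"claw": 0},{"wx": 0,"wy": 0,"wz": 0,"tx": 13,"ty": 0.2,"tz": 0,"claw": 0},{"wx": 0.003,"wy": 0,"wz": 0,"tx": 17,"ty": 0.2,"tz": 0,"claw": 0},{"wx": 0.003,"wy": 0,"wz": 0,"tx": 19.4,"ty": 0.2,"tz": 0.4,"claw": 0},{"wx": 0.003,"wy": 0,"wz": 0,"tx": 19.4,"ty": 0.2,"tz": 0.4,"claw": 0},{"wx": 0.003,"wy": 0,"wz": 0,"tx": 19.4,"ty": 0.2,"tz": 0.4,"claw": 0}]}}

```text
time: 45.25
tcp_pos: [0.6103, 0.0408, 0.1854]
tool_rot: [-1.869, -2.524, 0.01]
force: [0.3, -1.0, -1.4]
gripper_width: 0.047
finger_force: 0.0
```

```bash
python3 - <<'E'
from h import *
go([.6136,.0421,.093],16.9)
im=ctrl.camera("top");print(jaw(im,.01,.055));cv2.imwrite("pics/t13.png",im[:,:,::-1])
H,S,V=cv2.split(cv2.cvtColor(im,cv2.COLOR_RGB2HSV));roi=np.zeros(H.shape,bool);roi[130:190,352:405]=1
for m in (roi&(H>9)&(H<30)&(S>70)&(V>180),roi&(H>98)&(H<125)&(S>80)&(V<190)):
    for b in blobs("top",m,.11,30):q=np.array(b[1])/1000-O;print(b,(q@X).round(4),(q@Y).round(4))
E
```

```text
from [0.6103 0.0408 0.1854] to [0.6136 0.0421 0.093 ] | t [0.05 0.41 9.23] w [-0.006  0.003  0.001]Traceback (most recent call last):
  File "<stdin>", line 3, in <module>
  File "h.py", line 56, in jaw
    i=p.argmax();a=np.where(p[:i]<218)[0].max();b=i+np.where(p[i:]<180)[0].min()
                                                    ~~~~~~~~~~~~~~~~~~~~~~~~~~^^
    return umr_minimum(a, axis, None, out, keepdims, initial, where)
ValueError: zero-size array to reduction operation minimum which has no identity
```

Arm blocks the view of the jaw; measure the board now and lower onto the knob.

```bash
python3 - <<'E'
from h import *
im=ctrl.camera("top")
H,S,V=cv2.split(cv2.cvtColor(im,cv2.COLOR_RGB2HSV));roi=np.zeros(H.shape,bool);roi[125:190,350:410]=1
for n,m in (("wood",roi&(H>7)&(H<30)&(S>70)&(V>150)),("navy",roi&(H>98)&(H<125)&(S>80)&(V<190))):
    for b in blobs("top",m,.11,30):q=np.array(b[1])/1000-O;print(n,b,(q@X).round(4),(q@Y).round(4))
E
```

```text
wood (array([376., 155.]), array([ 664.4, -146.4]), array([ 68. , 104.9]), np.float32(106.4)) -0.0008 -0.064
wood (array([361., 136.]), array([ 726.3, -112.1]), array([50.3, 73.1]), np.float32(178.4)) 0.0684 -0.0492
```

{"name": "step_arm", "arguments": {"plan": [{"wx": -0.004,"wy": 0,"wz": 0,"tx": 0,"ty": 0.3,"tz": 3,"claw": 0},{"wx": -0.004,"wy": 0,"wz": 0,"tx": 0,"ty": 0.3,"tz": 6,"claw": 0},{"wx": -0.004,"wy": 0,"wz": 0,"tx": 0,"ty": 0.3,"tz": 8.5,"claw": 0},{"wx": -0.004,"wy": 0,"wz": 0,"tx": 0,"ty": 0.3,"tz": 9.2,"claw": 0},{"wx": -0.004,"wy": 0,"wz": 0,"tx": 0,"ty": 0.3,"tz": 9.2,"claw": 0},{"wx": -0.004,"wy": 0,"wz": 0,"tx": 0,"ty": 0.3,"tz": 9.2,"claw": -0.7},{"wx": -0.004,"wy": 0,"wz": 0,"tx": 0,"ty": 0.3,"tz": 9.2,"claw": -0.7},{"wx": -0.004,"wy": 0,"wz": 0,"tx": 0,"ty": 0.3,"tz": 9.2,"claw": -0.7},{"wx": -0.004,"wy": 0,"wz": 0,"tx": 0,"ty": 0.3,"tz": 9.2,"claw": -0.7},{"wx": -0.004,"wy": 0,"wz": 0,"tx": 0,"ty": 0.3,"tz": 9.2,"claw": -0.7}], "force": 15}}

```text
time: 46.35
tcp_pos: [0.6133, 0.0421, 0.0949]
tool_rot: [1.869, 2.522, -0.002]
force: [-0.4, -0.3, 4.7]
gripper_width: 0.0205
finger_force: 15.0
```

```bash
python3 - <<'E'
from h import *
print(ang());a=-66
for k in range(3): circ(a-k*180,-20,9);print()
E
```

```text
(np.float64(-66.50988122811256), np.float64(0.04408432021586285), array([-0.4, -0.3,  4.7]), 0.020545093207911404, 15.001004040241241)
[ 0.1 -1.6]
[ 0.7 -3. ]
[ 1.8 -4.1]
[ 3.1 -4.9]
[ 4.7 -5. ]
[ 6.2 -4.7]
[ 7.5 -3.9]
[ 8.5 -2.6]
[ 8.9 -1.1]

[-0.1  1.6]
[-0.7  3. ]
[-1.8  4.1]
[-3.1  4.9]
[-4.7  5. ]
[-6.2  4.7]
[-7.5  3.9]
[-8.5  2.6]
[-8.9  1.1]

[ 0.1 -1.6]
[ 0.7 -3. ]
[ 1.8 -4.1]
[ 3.1 -4.9]
[ 4.7 -5. ]
[ 6.2 -4.7]
[ 7.5 -3.9]
[ 8.5 -2.6]
[ 8.9 -1.1]
```

{"name": "step_arm", "arguments": {"plan": [{"wx": 0,"wy": 0,"wz": 0,"tx": 0.1,"ty": -1.6,"tz": 0,"claw": -0.7},{"wx": 0,"wy": 0,"wz": 0,"tx": 0.7,"ty": -3,"tz": 0,"claw": -0.7},{"wx": 0,"wy": 0,"wz": 0,"tx": 1.8,"ty": -4.1,"tz": 0,"claw": -0.7},{"wx": 0,"wy": 0,"wz": 0,"tx": 3.1,"ty": -4.9,"tz": 0,"claw": -0.7},{"wx": 0,"wy": 0,"wz": 0,"tx": 4.7,"ty": -5,"tz": 0,"claw": -0.7},{"wx": 0,"wy": 0,"wz": 0,"tx": 6.2,"ty": -4.7,"tz": 0,"claw": -0.7},{"wx": 0,"wy": 0,"wz": 0,"tx": 7.5,"ty": -3.9,"tz": 0,"claw": -0.7},{"wx": 0,"wy": 0,"wz": 0,"tx": 8.5,"ty": -2.6,"tz": 0,"claw": -0.7},{"wx": 0,"wy": 0,"wz": 0,"tx": 8.9,"ty": -1.1,"tz": 0,"claw": -0.7}]}}

```text
time: 47.25
tcp_pos: [0.5761, 0.1243, 0.0947]
tool_rot: [1.868, 2.523, -0.006]
force: [-2.4, -4.2, 9.6]
gripper_width: 0.0205
finger_force: 15.0
```

{"name": "step_arm", "arguments": {"plan": [{"wx": 0,"wy": 0,"wz": 0,"tx": -0.1,"ty": 1.6,"tz": 0,"claw": -0.7},{"wx": 0,"wy": 0,"wz": 0,"tx": -0.7,"ty": 3,"tz": 0,"claw": -0.7},{"wx": 0,"wy": 0,"wz": 0,"tx": -1.8,"ty": 4.1,"tz": 0,"claw": -0.7},{"wx": 0,"wy": 0,"wz": 0,"tx": -3.1,"ty": 4.9,"tz": 0,"claw": -0.7},{"wx": 0,"wy": 0,"wz": 0,"tx": -4.7,"ty": 5,"tz": 0,"claw": -0.7},{"wx": 0,"wy": 0,"wz": 0,"tx": -6.2,"ty": 4.7,"tz": 0,"claw": -0.7},{"wx": 0,"wy": 0,"wz": 0,"tx": -7.5,"ty": 3.9,"tz": 0,"claw": -0.7},{"wx": 0,"wy": 0,"wz": 0,"tx": -8.5,"ty": 2.6,"tz": 0,"claw": -0.7},{"wx": 0,"wy": 0,"wz": 0,"tx": -8.9,"ty": 1.1,"tz": 0,"claw": -0.7}]}}

```text
time: 48.15
tcp_pos: [0.6144, 0.0424, 0.0949]
tool_rot: [1.87, 2.521, 0.005]
force: [1.2, 4.4, 4.4]
gripper_width: 0.0209
finger_force: 15.0
```

```bash
python3 - <<'E'
from h import *
print(ang())
E
```

```text
(np.float64(-65.04724838273933), np.float64(0.04432011234062519), array([1.2, 4.4, 4.4]), 0.02088725228242857, 15.00130757689476)
```

{"name": "step_arm", "arguments": {"plan": [{"wx": 0,"wy": 0,"wz": 0,"tx": 0.1,"ty": -1.6,"tz": 0,"claw": -0.7},{"wx": 0,"wy": 0,"wz": 0,"tx": 0.7,"ty": -3,"tz": 0,"claw": -0.7},{"wx": 0,"wy": 0,"wz": 0,"tx": 1.8,"ty": -4.1,"tz": 0,"claw": -0.7},{"wx": 0,"wy": 0,"wz": 0,"tx": 3.1,"ty": -4.9,"tz": 0,"claw": -0.7},{"wx": 0,"wy": 0,"wz": 0,"tx": 4.7,"ty": -5,"tz": 0,"claw": -0.7},{"wx": 0,"wy": 0,"wz": 0,"tx": 6.2,"ty": -4.7,"tz": 0,"claw": -0.7},{"wx": 0,"wy": 0,"wz": 0,"tx": 7.5,"ty": -3.9,"tz": 0,"claw": -0.7},{"wx": 0,"wy": 0,"wz": 0,"tx": 8.5,"ty": -2.6,"tz": 0,"claw": -0.7},{"wx": 0,"wy": 0,"wz": 0,"tx": 8.9,"ty": -1.1,"tz": 0,"claw": -0.7},{"wx": 0,"wy": 0,"wz": 0,"tx": 8.9,"ty": -1.1,"tz": 0,"claw": -0.7}]}}

```text
time: 49.15
tcp_pos: [0.5781, 0.1249, 0.0948]
tool_rot: [1.869, 2.522, 0.001]
force: [1.5, 1.4, 6.4]
gripper_width: 0.0208
finger_force: 15.0
```

```bash
python3 - <<'E'
from h import *
print(ang())
E
```

```text
(np.float64(112.6264050595344), np.float64(0.045847043668329555), array([1.5, 1.4, 6.4]), 0.020771503753589965, 15.000359416007996)
```

{"name": "step_arm", "arguments": {"plan": [{"wx": 0,"wy": 0,"wz": 0,"tx": 0,"ty": 0,"tz": 0,"claw": 0},{"wx": 0,"wy": 0,"wz": 0,"tx": 0,"ty": 0,"tz": 0,"claw": 0},{"wx": 0,"wy": 0,"wz": 0,"tx": 0,"ty": 0,"tz": 0,"claw": 0},{"wx": 0,"wy": 0,"wz": 0,"tx": 0,"ty": 0,"tz": -4,"claw": 0},{"wx": 0,"wy": 0,"wz": 0,"tx": 0,"ty": 0,"tz": -8,"claw": 0},{"wx": 0,"wy": 0,"wz": 0,"tx": 2,"ty": -4,"tz": -9,"claw": 0},{"wx": 0,"wy": 0,"wz": 0,"tx": 6,"ty": -7,"tz": -9,"claw": 0},{"wx": 0,"wy": 0,"wz": 0,"tx": 10,"ty": -9,"tz": -9,"claw": 0},{"wx": 0,"wy": 0,"wz": 0,"tx": 14,"ty": -10,"tz": -9,"claw": 0},{"wx": 0,"wy": 0,"wz": 0,"tx": 17,"ty": -11,"tz": -9,"claw": 0}]}}

```text
time: 50.15
tcp_pos: [0.4201, 0.2558, 0.1837]
tool_rot: [1.868, 2.524, -0.003]
force: [-0.3, 0.7, -0.4]
gripper_width: 0.047
finger_force: 0.0
```

```bash
python3 - <<'E'
from h import *
im=ctrl.camera("top");red()
try: print(jaw(im,-.02,.025))
except Exception as e: print(e)
H,S,V=cv2.split(cv2.cvtColor(im,cv2.COLOR_RGB2HSV));roi=np.zeros(H.shape,bool);roi[125:190,350:410]=1
for b in blobs("top",roi&(H>7)&(H<30)&(S>70)&(V>150),.11,30):q=np.array(b[1])/1000-O;print(b,(q@X).round(4),(q@Y).round(4))
a=cv2.resize(im[120:215,270:410],None,fx=4,fy=4,interpolation=cv2.INTER_CUBIC)
b=cv2.resize(ctrl.camera("scene")[160:240,330:400],None,fx=3.4,fy=380/80,interpolation=cv2.INTER_CUBIC)
cv2.imwrite("pics/final.png",np.hstack([a,b])[:,:,::-1])
E
```

```text
(array([399., 206.]), array([ 532.4, -227.5]), array([ 8.6, 61.8]), np.float32(93.0))
(array([397., 192.]), array([ 576.7, -222.6]), array([ 8. , 63.2]), np.float32(100.2))
(array([-4. ,  8.8]), np.float64(2.399999999999864))
(array([374., 157.]), array([ 664.6, -145.9]), array([ 67.7, 106. ]), np.float32(106.0)) -0.0005 -0.0636
(array([361., 136.]), array([ 727.6, -111.8]), array([49.6, 73.4]), np.float32(2.1)) 0.0697 -0.0493
```

View pics/final.png

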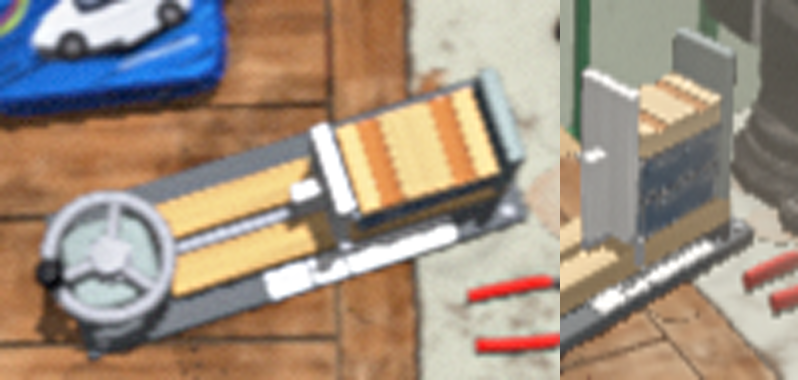

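```bash
python3 -c "
from station import ctrl
print(ctrl.job_done())"
```

```text
the job is handed in; nothing more can be done
None
```

The job is handed in: both blue tins are stacked on the bed with the cap board on top (about 1 mm off the column's centre), the pointer is about 1 mm or less from the holding line, the gripper is clear, and the pliers read within about 1 mm of where they started; the bottle's position was not measured at the end, and the first tin had come off the bed after its first placing, coming to rest against the bed next to the pliers, so I picked it up and re-placed it.

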